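Hook a display arm into a slotted upright and press it down until it locks

ROBOT

A 6-joint arm with a two-finger parallel gripper is mounted at the origin on the work surface. World frame = base frame: x ahead of the robot, y to its left, z up, the work surface at z = 0. Lengths are in mm, angles in degrees, forces in N, time in s.
With the tool pointing down it reaches from about 350 to 850 mm from the base axis. Payload 8.1 kg.
Tool frame: the origin (TCP) lies at the very end of the fingers, on their centre line; the grasp point (between the pads) lies 19 mm behind it; x points along the fingers, y is the direction in which the jaws open and shut, and the axes are right-handed (so a half turn about x gives the same grasp; the last joint's range is limited). The gripper opens to 85 mm and grips with 20 to 120 N. Pads are 22 mm wide; open, the fingers measure 114 mm over their backs; the gripper's body (76 mm by 85 mm) begins 54 mm behind the grasp point. The pads swing forward as they close: fully open they stand 13 mm farther back than shut.
Start: joints at [-68.606, 7.471, 85.268, -0, 87.261, -4.893], TCP at [265.743, -537.946, 231.292] pointing down, gripper open.
Joint ranges: [-169.43, 169.43], [-51.17, 129.36], [1.28, 143.12], [-76.62, 256.62], [0, 156.53], [-152.29, 152.29]. Speed limits (degrees/s): [136.94, 136.94, 159.86, 180, 180, 180].

INTERFACE

Orientations are given as [roll, pitch, yaw] about the fixed x, y, z axes, in that order (R = Rz(yaw) Ry(pitch) Rx(roll)).
In Python, from bench import sensors, snapshot, r gives the robot as it stands. The module is installed in compiled form; this text tells all that it offers.
- The arm moves only by the tool drive_tool, never from a script. Its argument "moves" is one flat list of numbers, 6 for each row, row after row: the shift along the tool's x, y, z in cm, then the turn, a rotation vector about the tool's x, y, z in degrees. In form: [tx, ty, tz, wx, wy, wz, tx, ty, tz, wx, wy, wz, ...]. A call has 1 to 20 rows; each row shifts and turns the commanded pose from where the row before left it, along the tool's axes as they then stand; what a row does not reach is not made up. A row lasts 1/12 s, in which the tool goes at most 41.7 mm and 7.16 degrees, less where a joint would pass 70% of its speed; a pose out of reach is approached as far as the arm can. A call with a gripper value outside its range is refused whole. "hand" is the finger opening in cm, from 0 to 8.54, set as the call begins (left out, the last holds). The fingers move at their own pace and stop on an object; "grip_force" is the grip in N (left out, the last holds). Time passes only in rows, so rows that do not move let the fingers close. It gives the time, the measured TCP pose, the force and the opening at its end, in the units of the state.
- sensors.sense(): the state, without advancing time (a new reading comes with each control period).
- snapshot(name): name is "scene" or "top"; returns a dict with "image" (384x512x3 uint8, red, green, blue), "z_map" (384x512 float32, mm along the optical axis (not along the pixel's ray), 0 where there is no reading), "camera_matrix" (3x3 intrinsics, pixels), "dist" ([k1, k2, p1, p2, k3] as OpenCV has them; the pictures are not rectified), "eye" and "orientation" of the camera in the world. Camera axes: x right, y down, z forward; pixel columns grow to the right and rows downward; lengths in mm; the calibration is good to about 2 mm. A picture is of the moment at which its call begins.
- r.hand_in(): hands the job in, once; it reports no verdict.
The state is a dict: "time": time; "joint_pos": joint angles; "qd": joint speeds; "joint_efforts": joint torques, N m; "tool_pos": TCP position; "tcp_rot": TCP orientation; "ft_force": force on the tool from outside, world axes, zero at the start; "wrist_torque": the same for the moment, N m; "finger_gap": finger opening in mm.
Only numpy, scipy, OpenCV 4.12 (cv2) and the standard library are available. Lean on these libraries where they do the work, as an engineer would, in place of code of your own. Each camera call takes 0.05 s, during which the arm holds its last target.

TASK

Take the loose blue display arm out of its wooden holder, hook both its claws into the top two slots of the empty slotted upright, and press it down over the claws until it is fully home on the green pin and the orange latch has snapped out over it. The slotted strip sits a few millimetres higher or lower than measured, so feel for the slots and push gently, never ram it. Leave the red arm, the tape roll and the screwdriver where they are.

Things in the scene. Friction and masses are not known exactly. Their poses are not given: they have to be found in the camera images.
- bracket_grip (a point): Where to grip the loose blue display arm (0.3 kg blade, 10 mm thick in y, standing in a wooden holder): middle of its 26 mm high, 150 mm long top bar, 65 mm before the rear face, 13 mm below the top edge. x = the way the claws point, z up. Free to 83 mm below the bar except a thin diagonal brace (15 mm under the bar here). Holder's base 12 mm high; lift straight up 40 mm to clear its two forks
- bracket_back (a point): Top edge of the blue arm at its rear face; 65 mm behind, 13 mm above bracket_grip. x = the way the claws point, z up. The arm is 100 mm high here. In the top 26 mm the rear is cut back 10 mm, but for a lip (top 8 mm) whose sloping rear reaches almost to the rear face. Below, a flange 22 mm wide (y). Place to press: the top edge with fingertips all 9 to 35 mm before this point (nearer, they would land on the latch)
- claw (a point): Upper of two claws behind the blue arm's rear face: this point is its neck's underside at the rear face, 40 mm below bracket_back; the lower claw is 48 mm further down. Each is 6 mm wide (y): a neck 9 mm high and 6.3 mm long, then a tooth 6 mm thick hanging 18 mm below the neck's underside, its tip bevelled. They stand out 12.5 mm in all
- post_seat (a point): Empty slotted grey upright (fixed): on its strip's front face, where bracket_back comes when seated, if the strip sat at its nominal height (210 mm above the bench). x = into the upright, the way to push the claws; z up. The strip is really clamped up to 6 mm higher or lower, not measured (it does not move when pushed). Upright ends 28 mm above. Its twin beside it carries a fixed blue arm
- slot (a point): Middle of the lower edge of the top slot, at nominal strip height, 40 mm below post_seat. The second slot is 48 mm lower, two unused ones below. Slots 9 mm wide, 31 mm high, plate 5 mm thick, hollow behind. Claws pass in with the arm 18 to 22 mm above its true seat; on a miss they stop with the rear face 12.5 mm off the strip, else it comes up to the strip. x into the upright, z up
- latch (a joint): Orange spring latch above the empty upright's top slot, m: 0 = out (6 mm), 0.008 = fully in. Lowering the hooked arm, its lip meets it about 7 to 10 mm above the seat; 5 to 12 N of push near the rear takes it past, pushing the latch in about 3 mm; it springs out over the lip at the seat (once the pressing fingers are gone)
- home_pin (a joint): Green pin on the empty upright's strip, below the rear foot of the arm, m: 0 = up; a seated arm pushes it down about 3 mm (up to 0.006). Top 97 mm below the seated top of the arm, springs back with under 2 N
- post: The empty upright with its fixed foot; origin on the bench under the strip's front face, x into the upright, z up. Arm and upright may press on each other with at most 100 N, all contacts and shocks added (a 20 N push makes about 40 N)
- odd_arm_grip (a point): Red arm of the same shape but without claws, standing in the other wooden holder; leave alone. Middle of its top bar
- bracket: The whole loose blue arm; origin as bracket_back
- tape: Yellow tape roll, 80 mm across, 40 mm high, before the uprights; origin at the centre of its underside; leave alone
- driver: Screwdriver lying on the bench near the robot; leave alone
There are look-alikes about, which are no part of the job. Of the things shaped like the bracket, the blue one is meant.

How it is judged (in metres and radians):
On the way, in this order (a step that is already met when the one before it is completed fails the run):
1. the blue arm is lifted clear of its holder (height (world z) of bracket_back above 0.165 m), for 0.1 s.
2. both claws are through the top two slots of the empty upright (x of bracket_back in the frame of post_seat between -0.007 and 0.006 m and y of bracket_back in the frame of post_seat between -0.006 and 0.006 m and z of bracket_back in the frame of post_seat between 0 and 0.032 m), for 0.05 s.
At the end, for the whole second after the job is handed in: The blue arm hangs at rest in the top two slots of the empty upright (rear against the strip within 6 mm, 5 mm sideways, 0.14 rad in heading, 0.1 rad of level), down on its seat so that it holds the green pin in by over 1.5 mm, the orange latch out over it (under 2 mm) (x of bracket_back in the frame of post_seat between -0.006 and 0.006 m and y of bracket_back in the frame of post_seat between -0.005 and 0.005 m and z of bracket_back in the frame of post_seat between -0.01 and 0.01 m and angle between the x axis of bracket_back and the x axis of post_seat, either way round below 0.14 rad and angle between bracket_back's own z axis and vertical below 0.1 rad and value of joint latch below 0.002 m and value of joint home_pin above 0.0015 m and linear speed of bracket below 0.02 m/s); the robot touches nothing.
It fails at once if the arm is rammed against the upright (over 100 N in all) (contact force between bracket and post above 100 N).
It fails at once if the red arm is disturbed (moved over 20 mm) (distance of odd_arm_grip from where it was at the start of the episode above 0.02 m).
It fails at once if the tape roll or the screwdriver is moved over 30 mm (distance of any of tape, driver from where it was at the start of the episode above 0.03 m).
It also fails if it takes over 58 s, if anything falls off the work surface, if the arm or the gripper's body presses on something with over 40 N, if the wrist force passes 120 N, or if a joint passes its speed limit or range.

## Working session

There is one attempt and no reset: what is moved stays moved. The work goes in short steps, Python scripts to look and compute and a tool call to move; the robot and the scene stay as the last step left them, time stands still between calls to the robot, and variables do not carry over. Pictures are saved under pics/ and viewed, and the job is handed in when it is done.

Besides the shell and the picture viewer there is one more tool, called after "Call:" by a JSON object that holds its "name" and its "arguments", one argument or row to a line. drive_tool: Moves the arm, as the interface text tells. Its arguments: {"type":"object","properties":{"moves":{"type":"array","items":{"type":"number"}},"hand":{"type":"number"},"grip_force":{"type":"number"}},"required":["moves"]}

```bash
mkdir -p pics; cat > h.py <<'E'
import numpy as np, cv2, pickle
from bench import sensors, snapshot, r
from scipy.spatial.transform import Rotation as R
def snap(n,tag):
    s=snapshot(n); pickle.dump(s,open(f'{tag}.pkl','wb'))
    cv2.imwrite(f'pics/{tag}.png',s['image'][:,:,::-1]); return s
def load(tag): return pickle.load(open(f'{tag}.pkl','rb'))
def crop(tag,x0,y0,x1,y1,k,out):
    im=load(tag)['image'][y0:y1,x0:x1,::-1]
    cv2.imwrite(f'pics/{out}.png',cv2.resize(im,None,fx=k,fy=k,interpolation=cv2.INTER_CUBIC))
E
python3 - <<'E'
from h import *
for n in('scene','top'):
    s=snap(n,n+'0'); print(n,s['camera_matrix'],s['dist'],s['eye'],s['orientation'])
print(sensors.sense())
E
```

```text
scene [[348.70478758   0.         259.29728554]
 [  0.         348.70478758 188.35176545]
 [  0.           0.           1.        ]] [-0.0941896  0.         0.         0.         0.       ] [1265.63841355  256.59587106  781.28051084] [-126.56423376    0.27976647  118.27183031]
top [[439.01017207   0.         252.78278461]
 [  0.         439.01017207 188.49309334]
 [  0.           0.           1.        ]] [-0.17299095  0.          0.          0.          0.        ] [ 425.87911024 -128.85375998 1537.26860078] [-1.77029192e+02 -1.18755796e-01 -8.89488428e+01]
{'time': 0.1, 'joint_pos': array([-6.86056123e+01,  7.51246822e+00,  8.53238721e+01,  2.16609262e-05,
        8.72601362e+01, -4.89348679e+00]), 'qd': array([-0.03846486, -0.07688102, -0.21078511,  0.05305126, -0.00124352,
        0.02525929]), 'joint_efforts': array([ 2.09088676e-04, -5.70952249e+01, -5.01942515e+01, -2.09405371e-04,
        8.09165445e-03, -1.16349077e-05]), 'tool_pos': array([ 265.56445535, -537.47925453,  230.32374929]), 'tcp_rot': array([-94.90633509,  89.90352349, 111.38153835]), 'ft_force': array([-0.43835491, -0.11173544, -0.15506586]), 'wrist_torque': array([-0.01094085, -0.02119161, -0.00545139]), 'finger_gap': 85.24843051117159}
```

View pics/scene0.png

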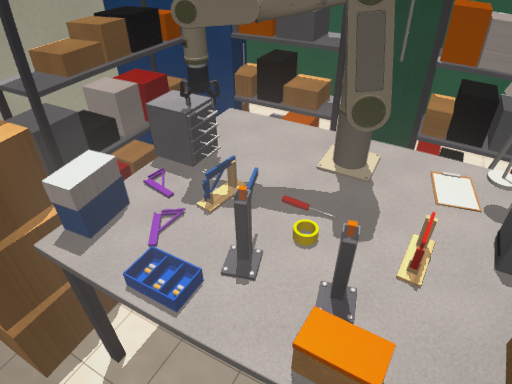

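View pics/top0.png

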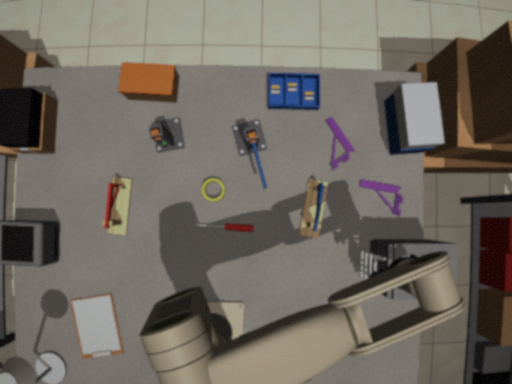

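```bash
python3 - <<'E'
from h import *
crop('top0',280,160,360,250,8,'c1')
crop('top0',130,100,210,170,8,'c2')
crop('scene0',185,140,275,220,8,'c3')
crop('scene0',305,205,385,325,5,'c4')
E
```

```text
(no output)
```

View pics/c1.png

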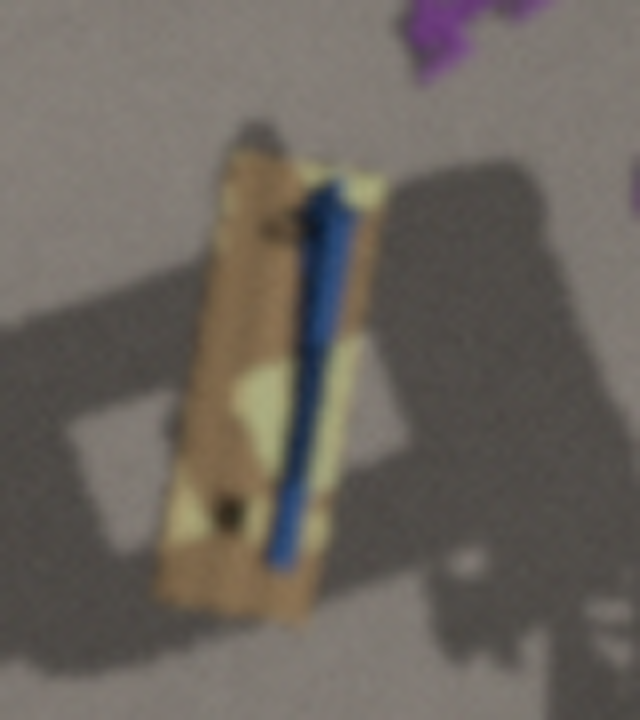

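View pics/c2.png

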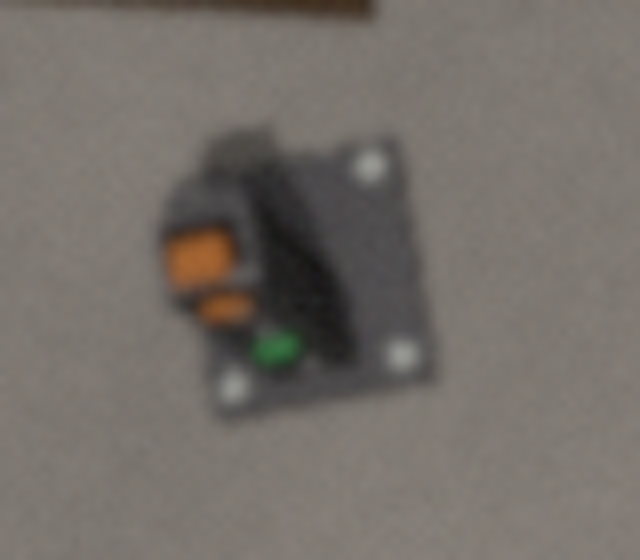

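View pics/c3.png

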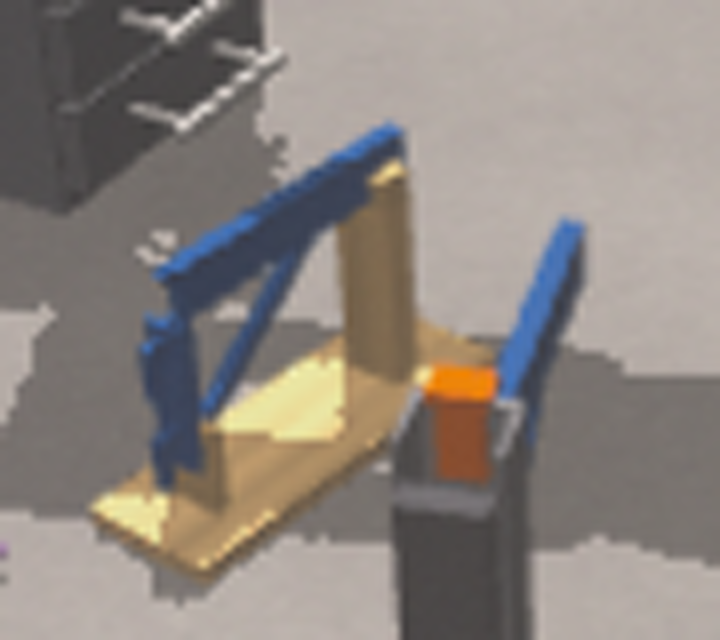

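View pics/c4.png

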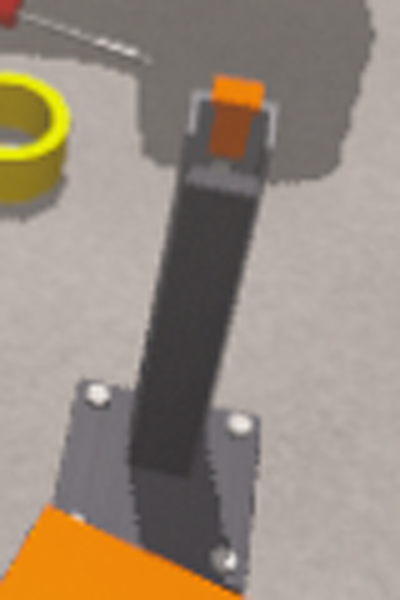

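```bash
cat >> h.py <<'E'
def cloud(s,x0,y0,x1,y1):
    K,d=s['camera_matrix'],s['dist']
    u,v=np.meshgrid(np.arange(x0,x1),np.arange(y0,y1)); uv=np.stack([u.ravel(),v.ravel()],1).astype(float)
    n=cv2.undistortPoints(uv[:,None],K,d)[:,0]; z=s['z_map'][v.ravel(),u.ravel()]
    P=np.c_[n*z[:,None],z]; M=R.from_euler('xyz',s['orientation'],degrees=True)
    W=M.apply(P)+s['eye']; c=s['image'][v.ravel(),u.ravel()].astype(int)
    k=z>0; return W[k],c[k],uv[k]
def ray(s,px,zw):
    n=cv2.undistortPoints(np.array(px,float).reshape(-1,1,2),s['camera_matrix'],s['dist'])[:,0]
    D=R.from_euler('xyz',s['orientation'],degrees=True).apply(np.c_[n,np.ones(len(n))])
    t=(zw-s['eye'][2])/D[:,2]; return s['eye']+t[:,None]*D
def rect(q):
    (c,sz,a)=cv2.minAreaRect(q.astype(np.float32)); return c,sz,a
E
python3 - <<'E'
from h import *
np.set_printoptions(precision=1,suppress=True)
for n,b in(('top0',(300,170,335,245)),('scene0',(195,150,240,205))):
    s=load(n); W,c,uv=cloud(s,*b)
    print(n,'bench z?',np.median(cloud(s,*((330,300,345,310) if 0 else (260,205,280,215)))[0],0))
    m=(c[:,2]>c[:,0]+25)&(c[:,2]>c[:,1]+10); W=W[m];uv=uv[m]
    print(len(W),W.min(0),W.max(0),np.percentile(W[:,2],[5,25,50,75,90,95,99]))
    T=W[W[:,2]>np.percentile(W[:,2],97)-8]
    mu=T.mean(0); e=np.linalg.svd(T-mu)[2][0]; print('mean',mu,'dir',e,np.degrees(np.arctan2(e[1],e[0])))
    t=(T-mu)@e; print(t.min(),t.max(), T[t.argmin()],T[t.argmax()])
for n,b in(('top0',(140,110,190,160)),('scene0',(320,210,365,320))):
    s=load(n); W,c,uv=cloud(s,*b)
    m=W[:,2]>150; print(n,m.sum(),W[m].min(0),W[m].max(0))
    o=(c[:,0]>c[:,2]+70)&(W[:,2]>150); g=(c[:,1]>c[:,0]+30)
    print('orange',W[o].mean(0),W[o].min(0),W[o].max(0)); 
    if g.any(): print('green',W[g],)
    for lo,hi in((4,14),(60,200),(200,260)):
        k=(W[:,2]>lo)&(W[:,2]<hi)
        if k.sum()>5: print(lo,k.sum(),rect(W[k,:2]))
E
```

```text
top0 bench z? [ 433.2 -190.4    0.6]
141 [ 369.2 -358.2   49.2] [ 522.9 -328.   144.1] [ 92.4 129.3 133.9 135.7 138.4 139.2 140.9]
mean [ 442.  -342.1  135.9] dir [-1.   0.2  0. ] 170.99258424223413
-72.61822993025011 70.63689745617214 [ 513.9 -352.3  137.4] [ 372.7 -328.2  138.3]
scene0 bench z? [ 430.5 -156.2   -0.8]
267 [ 187.2 -491.4   -2.9] [ 529.  -328.3  137.2] [  1.5  73.6 107.5 132.7 134.6 135.5 136.3]
mean [ 448.2 -345.8  133.4] dir [ 1.  -0.2 -0. ] -8.66781017674261
-81.98161065973899 66.83470674668068 [ 366.5 -337.5  134.5] [ 513.7 -359.4  133.8]
top0 257 [640.1 145.9 150.4] [690.3 186.8 259. ]
orange [655.3 166.9 240.7] [640.5 158.  163.6] [675.7 185.  259. ]
green [[647.2 164.  117.3]
 [647.4 160.9 116.1]
 [647.2 157.3 117.5]
 [643.6 170.4 118.3]
 [644.9 168.7 110.4]
 [643.6 163.5 119.1]
 [644.5 161.4 113.1]
 [643.7 156.9 118.9]
 [641.5 171.9 110.6]
 [641.  167.9 113.8]
 [641.7 165.4 109.6]
 [647.7 170.   70.3]
 [648.  167.   68.4]]
4 641 ((692.6682739257812, 187.15640258789062), (177.94654846191406, 179.19285583496094), 1.1387150287628174)
60 179 ((664.2774658203125, 168.25267028808594), (45.40125274658203, 39.91902160644531), 13.459463119506836)
200 192 ((664.1961059570312, 167.9421844482422), (47.509910583496094, 37.46381759643555), 11.039255142211914)
scene0 714 [643.7 143.7 150.2] [693.4 186.6 253.8]
orange [659.5 164.4 241.7] [646.6 151.6 217.9] [667.7 174.8 253.8]
4 867 ((544.2545776367188, 140.23391723632812), (408.0011291503906, 129.69076538085938), 20.465787887573242)
60 782 ((741.6649169921875, 173.18357849121094), (181.90480041503906, 50.08830642700195), 9.282220840454102)
200 459 ((668.4911499023438, 166.06253051757812), (43.40260314941406, 38.73918914794922), 11.04849910736084)
```

```bash
python3 - <<'E'
from h import *
crop('top0',146,112,188,156,13,'c5')
crop('scene0',335,215,367,250,16,'c6')
np.set_printoptions(precision=1,suppress=True)
t,s=load('top0'),load('scene0')
o=[130,100]
scr=np.array([[370,165],[403,353],[233,388]])/8+o
print('top screws',ray(t,scr,10))
sc=np.array([[98,394],[240,425],[224,560]])/5+[305,205]
print('scene screws',ray(s,sc,10))
print('pin',ray(t,np.array([[277,350]])/8+o,114))
print('latch front',ray(t,np.array([[225,308]])/8+o,225))
W,c,uv=cloud(t,146,112,188,156)
z=W[:,2].reshape(44,42)
print(z[5:32,2:24].astype(int))
E
```

```text
top screws [[741.  145.1  10. ]
 [657.  127.4  10. ]
 [640.5 202.8  10. ]]
scene screws [[653.4 125.5  10. ]
 [637.9 201.   10. ]
 [722.6 218.1  10. ]]
pin [[641.9 162.4 114. ]]
latch front [[641.  160.3 225. ]]Traceback (most recent call last):
  File "<stdin>", line 14, in <module>
ValueError: cannot reshape array of size 1841 into shape (44,42)
```

View pics/c5.png

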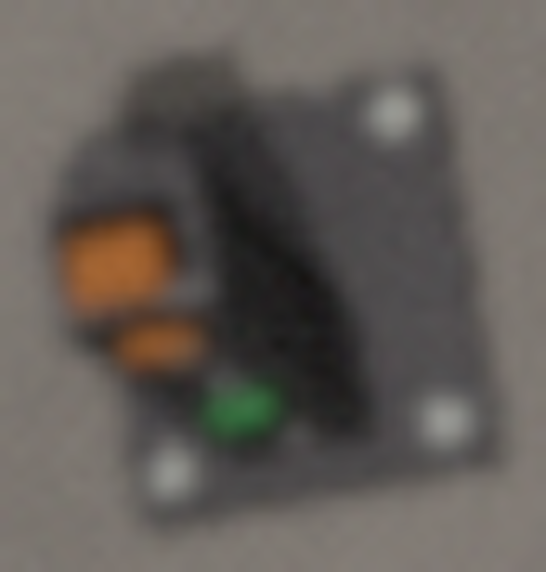

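View pics/c6.png

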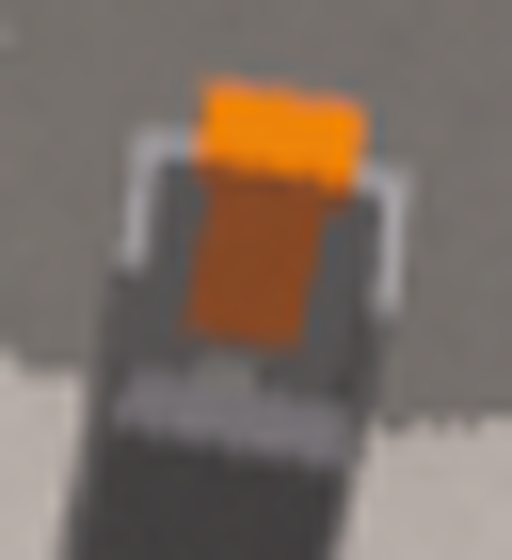

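```bash
python3 - <<'E'
from h import *
np.set_printoptions(precision=0,suppress=True,linewidth=200)
S=[snapshot('top') for _ in range(6)]; C=[snapshot('scene') for _ in range(3)]
for L,n,tag in((S,'t','topavg'),(C,'s','sceneavg')):
    s=dict(L[0]); zs=np.stack([a['z_map'] for a in L]); s['z_map']=np.median(zs,0); s['image']=np.mean([a['image'] for a in L],0).astype(np.uint8)
    pickle.dump(s,open(tag+'.pkl','wb')); print('noise',np.median(zs.std(0)))
t=load('topavg')
def zm(s,b):
    s=dict(s); s['z_map']=np.where(s['z_map']==0,1e-3,s['z_map']); W,c,uv=cloud(s,*b); return W,c
b=(148,116,178,152); W,c=zm(t,b); sh=(b[3]-b[1],b[2]-b[0])
print(W[:,2].reshape(sh).round())
print('plate',np.median(cloud(t,172,125,180,140)[0][:,2]), 'bench',np.median(cloud(t,190,130,200,145)[0][:,2]))
s=load('sceneavg'); b=(340,217,364,250); W,c=zm(s,b); print(W[:,2].reshape(b[3]-b[1],b[2]-b[0]).round())
print('bench',np.median(cloud(s,280,270,300,290)[0][:,2]),np.median(cloud(s,370,230,390,260)[0][:,2]))
E
```

```text
noise 3.1481893
noise 1.7840002
[[ 4.  4.  6. ...  1.  1.  3.]
 [ 3.  1.  6. ...  2.  4. -0.]
 [ 0. -0.  1. ... 13. 16. 10.]
 ...
 [ 2.  2.  0. ...  3.  1.  2.]
 [ 2.  2.  2. ...  3.  2. -0.]
 [ 1. -0.  3. ...  1.  3.  2.]]
plate 13.437973672885391 bench 1.1832793996808277
[[ -2.  -2.  -2.  -2.   1.  -1.  -1.   0.  -1.  -2.  -3.  -1.  -3.  -1.  -2.  -0.   1.  -2.  -1.  -0.  -0.  -2.  -3.  -1.]
 [ -1.  -1.  -2.  -2.  -2.  -2.   0.   1.  -1.  -1.  -3.  -0.  -2.  -2.  -0.  -1.  -1.  -1.   0.  -1.  -1.  -0.  -2.   2.]
 [ -1.  -2.  -1.  -4.  -2.  -0.   0.  -0.  -2.  -2.  -1.  -2.  -1.  -1.  -1.  -1.  -1.   0.  -2.  -3.  -3.  -2.  -1.  -1.]
 [ -1.  -2.  -1.  -3.  -1.  -2.  -1.  -0.  -2.  -1.  -2.   0.  -0.  -1.  -1.  -1.  -1.  -2.  -2.  -2.  -4.  -2.  -2.  -3.]
 [ -1.   0.  -1.  -2.  -4.  -0.  -2.  -1. 253. 252. 252. 252. 251. 252.  -2.  -2.  -1.  -2.   0.   1.  -1.  -1.  -0.  -2.]
 [ -2.  -0.  -1.  -3.  -1.   0.  -1. 248. 252. 253. 253. 251. 251. 252. 250. 252. 252. 252.  -1.  -2.   1.  -1.  -1.  -2.]
 [ -1.  -2.  -3.  -2. 241.  -1.  -2. 252. 251. 252. 252. 251. 252. 252. 251. 252. 251. 2
[... 2581 characters left out ...]
  -0.  -0.  -0.  -1.   0.  -1.   0.]
 [196. 208. 210. 211. 210. 210. 213. 212. 213. 214. 214. 215. 216. 216. 216. 217. 206.   1.  -0.  -0.  -1.   2.  -1.   2.]
 [194. 206. 207. 207. 206. 210. 207. 209. 210. 211. 210. 212. 213. 213. 214. 213. 204.   1.   1.   1.  -0.  -1.  -1.   0.]
 [191. 203. 203. 204. 204. 206. 207. 207. 207. 207. 208. 210. 209. 210. 210. 210. 200.   1.   1.   1.   0.   0.  -1.   1.]
 [199. 200. 200. 201. 202. 201. 203. 203. 203. 205. 205. 206. 206. 207. 209. 208. 197.   1.  -1.   2.   1.  -1.   0.   0.]
 [197. 196. 196. 197. 198. 198. 199. 199. 199. 201. 202. 203. 204. 204. 204. 194.  -0.  -1.  -0.   1.  -0.  -0.   1.  -0.]]
bench 0.023357469701977607 -0.17457527265145245
```

```bash
python3 - <<'E'
from h import *
np.set_printoptions(precision=0,suppress=True,linewidth=220,threshold=100000)
def zm(s,b):
    s=dict(s); s['z_map']=np.where(s['z_map']==0,1e-3,s['z_map']); W,c,uv=cloud(s,*b); return W,c
s=load('sceneavg'); b=(230,180,262,205); W,c=zm(s,b); print(W[:,2].reshape(b[3]-b[1],b[2]-b[0]).round())
t=load('topavg'); b=(150,118,172,150); W,c=zm(t,b); print(W[:,2].reshape(b[3]-b[1],b[2]-b[0]).round())
b=(236,118,272,150); W,c=zm(t,b); print(W[:,2].reshape(b[3]-b[1],b[2]-b[0]).round())
E
```

```text
[[ 38.  43.  44.  45.  47.  45.  41.   9.  13.   0.  -1.  -0.   1.  -0.  -0.  -1.   0.  -1.   0.  -1. 208. 210. 209. 207. 198. 190.  -0.  -0.  -3.  -1.  -1.   0.]
 [ 35.  37.  41.  44.  41.  39.  35.   9.  12.  11.  11.  10.  -0.  -1.   0.  -2.   2.  -2.  -2. 210. 209. 208. 209. 204. 194. 187.  -1.  -1.   1.  -1.  -1.  -1.]
 [ 30.  32.  36.  37.  37.  34.  33.  12.  11.  12.  11.  12.  13.  11.  -1.  -3.  -1.  -1.  -3. 209. 209. 211. 208. 201. 191.  -1.  -1.  -1.  -0.   1.  -1.  -2.]
 [ 28.  29.  30.  33.  33.  31.  29.  12.   9.  11.  12.  11.  13.   9.  11.  12.  -1.  -2. 210. 209. 210. 210. 205. 197. 188.   0.   0.   1.  -1.  -2.  -0.  -1.]
 [ 21.  24.  26.  27.  29.  26.  23.  11.   9.  10.  13.  11.  10.  11.  11.  11.  12.   1. 209. 209. 209. 210. 201. 194. 184.   1.   0.   0.   1.   1.  -0.  -2.]
 [ 16.  18.  22.  21.  26.  21.  20.  15.   9.  13.  11.  10.  14.  11.  11.  12.   6. 210. 209. 210. 209. 207. 199. 192.  -1.  -2.  -1.   0.  -2.  -1.   1.   1.]
 [ 11.  14.  14.  19.  22.  18.  15.  11.  12. 249. 248. 248. 249. 249. 249. 249. 249. 209. 209. 209. 208. 203. 195. 187. 
[... 11749 characters left out ...]
 13.  17.  13.  12.  70. 113. 108. 122. 122. 128. 205. 211. 210. 209.  61.  54.  14.  14.  18.  18.  18.  20.  18.  14.   1.   2.   3.   1.   0.   1.]
 [  1.  10.  14.  14.  13.  12.  14.  14.  10.  13.  38.  91.  87.  81.  74. 112. 185. 211. 213. 212.  36.  31.  12.  11.  14.  16.  15.  15.  14.  14.  11.   2.  -1.   2.   0.   2.]
 [  1.  13.  12.  16.  10.  15.  14.  15.  13.  14.  13.  70.  62.  57.  50.  25. 126. 210. 211. 210. 210.  11.  12.  13.  14.  15.  15.  15.  13.  10.  11.   1.   2.  -1.   1.   4.]
 [  1.   2.  13.  15.  10.  13.  14.  13.  14.  13.  15.  47.  38.  30.  28.  18.  12. 209. 209. 215. 213.  12.  12.  12.  16.  13.  13.  11.   8.   0.   3.   3.   1.   0.   0.  -1.]]
```

```bash
cat >> h.py <<'E'
def up(p,k,o): return (np.array(p,float).reshape(-1,2)+.5)/k-.5+np.array(o)
def post(p,org,psi):
    c,s=np.cos(np.radians(psi)),np.sin(np.radians(psi)); d=np.asarray(p)[...,:2]-org
    return np.stack([d@[c,s],d@[-s,c]],-1)
E
python3 - <<'E'
from h import *
np.set_printoptions(precision=1,suppress=True)
t,s=load('top0'),load('scene0')
A=ray(t,up([[392,115],[447,422],[172,474]],13,(146,112)),14); print('top screws',A)
B=ray(s,up([[98,394],[240,425],[224,560]],5,(305,205)),12); print('scene screws',B)
ot=ray(t,up([116,265],13,(146,112)),253.5); os_=ray(s,up([282,134],16,(335,215)),252)
print('orange',ot,os_)
g=ray(t,up([242,409],13,(146,112)),117.5); l=ray(t,up([158,345],13,(146,112)),216.5); print('pin',g,'latch nose',l)
psi=11.8
for n,S,P in(('top',A[1:],[ot,g,l]),('scene',B[:2],[os_])):
    m=S.mean(0)[:2]; print(n,m,[post(p,m,psi) for p in P])
# blue masks centroid of orange in depth: by code
for n,tag,b in(('top','topavg',(146,112,175,145)),('scene','sceneavg',(335,213,367,250)),('topTwin','topavg',(238,120,270,150)),('sceneTwin','sceneavg',(230,180,262,205))):
    W,c,uv=cloud(load(tag),*b); k=(W[:,2]>246.5)&(c[:,0]>c[:,2]+60); print(n,k.sum(),W[k].mean(0),rect(W[k,:2]))
    k=(W[:,2]>234)&(W[:,2]<245)&(abs(c[:,0]-c[:,2])<30); print('rim',W[k].mean(0),rect(W[k,:2]))
    k=(W[:,2]>150)
    print('whole',rect(W[k,:2]))
# twin arm
for tag,b in(('topavg',(240,135,272,192)),('sceneavg',(240,155,265,192))):
    W,c,uv=cloud(load(tag),*b); k=(W[:,2]>206)&(W[:,2]<213)&(c[:,2]>c[:,0]+25); T=W[k]; mu=T.mean(0);e=np.linalg.svd(T-mu)[2][0]
    print('twin arm',mu,np.degrees(np.arctan(e[1]/e[0])),T[T[:,0].argmax()],T[T[:,0].argmin()])
E
```

```text
top screws [[741.1 146.4  14. ]
 [656.8 128.4  14. ]
 [641.7 203.3  14. ]]
scene screws [[654.2 124.4  12. ]
 [638.8 199.8  12. ]
 [723.3 217.   12. ]]
orange [[656.  166.  253.5]] [[655.6 163.7 252. ]]
pin [[643.8 163.4 117.5]] latch nose [[643.6 163.6 216.5]]
top [649.3 165.8] [array([[ 6.6, -1.3]]), array([[-5.8, -1.3]]), array([[-6., -1.]])]
scene [646.5 162.1] [array([[ 9.3, -0.3]])]
top 34 [655.3 165.7 253.8] ((655.3096313476562, 165.97828674316406), (14.605684280395508, 19.329330444335938), 15.120240211486816)
rim [656.6 164.5 240.7] ((659.213134765625, 166.6689453125), (28.73846435546875, 35.98947525024414), 12.11259651184082)
whole ((664.96435546875, 166.84014892578125), (49.562034606933594, 38.56461715698242), 6.019423484802246)
scene 63 [658.  164.1 251.1] ((656.6898193359375, 163.92066955566406), (18.20301628112793, 22.72218132019043), 16.260910034179688)
rim [661.4 165.2 239.4] ((662.7885131835938, 164.9671630859375), (29.38135528564453, 38.671749114990234), 12.007039070129395)
whole ((668.5588989257812, 166.08831787109375), (42.26664733886719, 38.96392822265625), 11.784
[... 267 characters left out ...]
.282163619995117)
whole ((648.8116455078125, -123.91746520996094), (72.67623901367188, 38.139732360839844), 15.846619606018066)
sceneTwin 36 [ 652.3 -125.7  248.6] ((652.0404052734375, -126.22560119628906), (15.408953666687012, 20.87460708618164), 21.628063201904297)
rim [ 654.9 -121.   236.8] ((658.7255249023438, -123.51179504394531), (29.85435676574707, 38.156036376953125), 18.74827766418457)
whole ((610.635498046875, -139.65377807617188), (154.62322998046875, 38.312896728515625), 18.600914001464844)
twin arm [ 567.6 -147.5  210.7] 16.395481799627788 [ 633.8 -131.5  209.9] [ 499.9 -164.2  211.1]
twin arm [ 554.6 -153.3  209.2] 16.46099451593301 [ 606.2 -139.6  209.3] [ 500.  -166.1  208.5]
```

```bash
cat >> h.py <<'E'
def armfit(tag,b,zlo,zhi,dz=40):
    W,c,uv=cloud(load(tag) if isinstance(tag,str) else tag,*b)
    k=(W[:,2]>zlo)&(W[:,2]<zhi)&(c[:,2]>c[:,0]+20)&(c[:,2]>c[:,1]+5); T=W[k]
    mu=T.mean(0); e=np.linalg.svd(T-mu)[2][0]; e=e*np.sign(e[0])
    q=(T-mu)@e; print(tag if isinstance(tag,str) else '',len(T),'mean',mu,'yaw',np.degrees(np.arctan2(e[1],e[0])),'ends',mu+e*q.min(),mu+e*q.max())
    return T,mu,e
E
python3 - <<'E'
from h import *
np.set_printoptions(precision=1,suppress=True)
armfit('topavg',(300,170,335,245),129,143)
armfit('sceneavg',(195,150,240,185),131,140)
s=sensors.sense(); M=R.from_euler('xyz',s['tcp_rot'],degrees=True); print(M.as_matrix(),s['tool_pos'],s['ft_force'])
E
```

```text
topavg 120 mean [ 444.4 -342.7  135.5] yaw -9.36185019852944 ends [ 369.1 -330.3  135.6] [ 513.6 -354.1  135.3]
sceneavg 91 mean [ 444.5 -345.1  133.9] yaw -9.211628091437527 ends [ 366.8 -332.5  134.2] [ 513.7 -356.3  133.7]
[[-0.   0.4 -0.9]
 [-0.  -0.9 -0.4]
 [-1.   0.   0. ]] [ 265.7 -537.9  231.3] [-0.3 -0.2  0.2]
```

```bash
cat >> h.py <<'E'
def plan(pos,yawy):
    s=sensors.sense(); M=R.from_euler('xyz',s['tcp_rot'],degrees=True).as_matrix()
    a=np.radians(yawy); y=np.array([np.cos(a),np.sin(a),0]); x=np.array([0,0,-1.]); T=np.stack([x,y,np.cross(x,y)],1)
    w=np.degrees(R.from_matrix(M.T@T).as_rotvec())
    d=np.array(pos)-s['tool_pos']
    print('t',round(s['time'],2),'pos',s['tool_pos'].round(1),'yaw_y',np.degrees(np.arctan2(M[1,1],M[0,1])).round(2),'gap',round(s['finger_gap'],1),'F',s['ft_force'].round(1))
    print('shift first, cm tool',(M.T@d/10).round(2),'| turn',w.round(2),'| shift after turn, cm',(T.T@d/10).round(2)); 
E
python3 -c "
from h import *
plan([451,-345,200],-99.3)"
```

```text
t 0.55 pos [ 265.7 -537.9  231.3] yaw_y -63.71 gap 85.4 F [-0.3 -0.2  0.2]
shift first, cm tool [  3.13  -9.09 -25.15] | turn [35.59  0.   -0.  ] | shift after turn, cm [  3.13 -22.03 -15.16]
```

Call:
{"name": "drive_tool", "arguments": {
  "moves": [0,0,0,5.93,0,0,0,0,0,5.93,0,0,0,0,0,5.93,0,0,0,0,0,5.93,0,0,0,0,0,5.93,0,0,0,0,0,5.94,0,0,0.31,-2.2,-1.52,0,0,0,0.31,-2.2,-1.52,0,0,0,0.31,-2.2,-1.52,0,0,0,0.31,-2.2,-1.52,0,0,0,0.31,-2.2,-1.52,0,0,0,0.31,-2.2,-1.52,0,0,0,0.31,-2.2,-1.52,0,0,0,0.31,-2.2,-1.52,0,0,0,0.31,-2.2,-1.52,0,0,0,0.31,-2.2,-1.52,0,0,0,0,0,0,0,0,0,0,0,0,0,0,0],
  "hand": 8.5
}}

```text
time: 2.05
tool_pos: [452.0, -344.3, 200.1]
tcp_rot: [-23.6, 90.0, 147.2]
ft_force: [-1.1, -0.1, 0.5]
finger_gap: 84.6
```

```bash
python3 -c "
from h import *
plan([451,-345,103],-99.3)
s=snap('scene','scene1'); crop('scene1',175,110,275,220,6,'c7'); snap('top','top1'); crop('top1',280,160,360,250,6,'c8')"
```

```text
t 2.05 pos [ 452.  -344.3  200.1] yaw_y -99.15 gap 84.6 F [-1.1 -0.1  0.5]
shift first, cm tool [9.71 0.09 0.08] | turn [0.15 0.02 0.01] | shift after turn, cm [9.71 0.08 0.09]
```

View pics/c7.png

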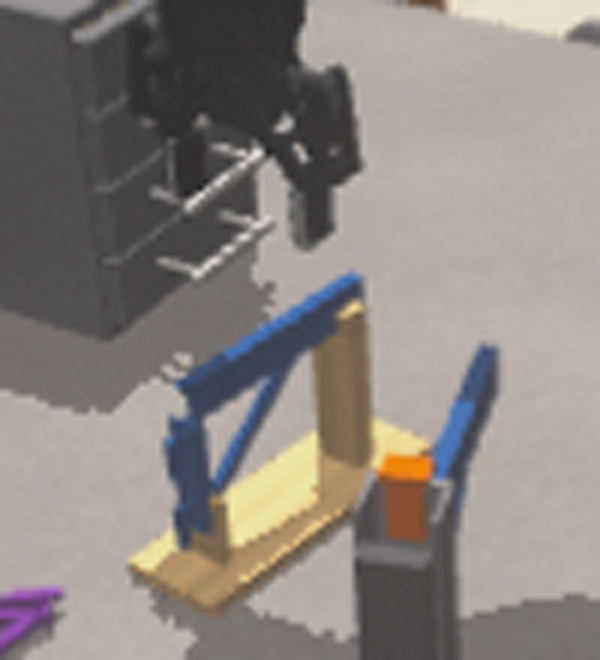

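The blue arm stands alone in its holder (crop 180–360, 280–540; scene about 205–235, 157–200) with the open fingers straddling it above; it is the one with claws at the near end. Going down.

Call:
{"name": "drive_tool", "arguments": {
  "moves": [1.6,0,0,0,0,0,1.6,0,0,0,0,0,1.6,0,0,0,0,0,1.6,0,0,0,0,0,1.6,0,0,0,0,0,1.7,0,0,0,0,0,0,0,0,0,0,0,0,0,0,0,0,0,0,0,0,0,0,0]
}}

```text
time: 2.9
tool_pos: [451.3, -346.4, 104.5]
tcp_rot: [141.6, 89.9, -47.8]
ft_force: [0.3, 0.9, 0.6]
finger_gap: 84.8
```

Call:
{"name": "drive_tool", "arguments": {
  "moves": [0,0,0,0,0,0,0,0,0,0,0,0,0,0,0,0,0,0,0,0,0,0,0,0,0,0,0,0,0,0,0,0,0,0,0,0,0,0,0,0,0,0,0,0,0,0,0,0,0,0,0,0,0,0,0,0,0,0,0,0,0,0,0,0,0,0],
  "hand": 0,
  "grip_force": 60
}}

```text
time: 3.82
tool_pos: [451.4, -345.5, 103.5]
tcp_rot: [146.4, 90.0, -42.9]
ft_force: [-0.6, -0.7, 2.8]
finger_gap: 9.2
```

Call:
{"name": "drive_tool", "arguments": {
  "moves": [-0.5,0,0,0,0,0,-0.8,0,0,0,0,0,-0.9,0,0,0,0,0,-1,0,0,0,0,0,-1,0,0,0,0,0,-1.5,0,0,0,0,0,-2,0,0,0,0,0,-2.5,0,0,0,0,0,-2.5,0,0,0,0,0,-2.5,0,0,0,0,0,-2.5,0,0,0,0,0,-2.5,0,0,0,0,0,-1,0,0,0,0,0]
}}

```text
time: 4.9
tool_pos: [452.2, -345.9, 320.9]
tcp_rot: [149.4, 89.6, -39.8]
ft_force: [1.0, 0.4, -0.6]
finger_gap: 8.7
```

```bash
python3 -c "
from h import *
np.set_printoptions(precision=1,suppress=True)
snap('scene','scene2'); crop('scene2',175,60,275,200,4,'c9'); 
plan([500,135,315],-78.2)"
```

```text
t 4.95 pos [ 452.6 -346.3  321.4] yaw_y -99.29 gap 8.8 F [-0.6 -0.2 -0.9]
shift first, cm tool [  0.4 -48.3   3.1] | turn [-21.1  -0.3  -0.3] | shift after turn, cm [  0.6 -46.1 -14.5]
```

View pics/c9.png

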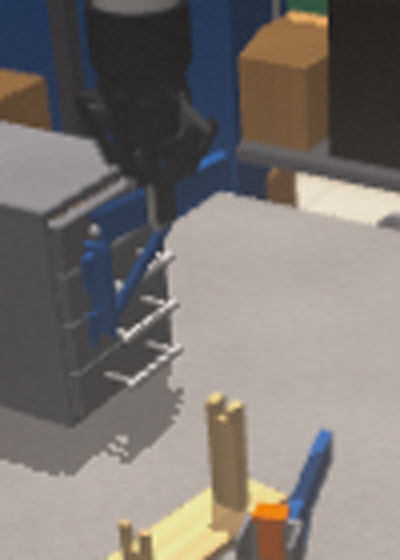

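Call:
{"name": "drive_tool", "arguments": {
  "moves": [0,0,0,-5.28,0,0,0,0,0,-5.28,0,0,0,0,0,-5.28,0,0,0,0,0,-5.28,0,0,0,-1.6,-0.6,0,0,0,0,-2.9,-1.16,0,0,0,0,-2.9,-1.16,0,0,0,0,-2.9,-1.16,0,0,0,0,-2.9,-1.16,0,0,0,0,-2.9,-1.16,0,0,0,0,-2.9,-1.16,0,0,0,0,-2.9,-1.16,0,0,0,0,-2.9,-1.16,0,0,0,0,-2.9,-1.16,0,0,0,0,-2.9,-1.16,0,0,0,0,-2.9,-1.16,0,0,0,0,-2.9,-1.16,0,0,0,0,-2.9,-1.16,0,0,0,0,-2.9,-1.16,0,0,0,0,-2.9,-1.16,0,0,0]
}}

```text
time: 6.62
tool_pos: [534.5, 134.6, 313.9]
tcp_rot: [-8.6, 89.9, -176.8]
ft_force: [0.3, -0.5, -2.9]
finger_gap: 8.5
```

```bash
python3 -c "
from h import *
plan([540,141,202],-78.2)"
```

```text
t 6.62 pos [534.5 134.6 313.9] yaw_y -78.17 gap 8.5 F [ 0.3 -0.5 -2.9]
shift first, cm tool [11.19 -0.51 -0.69] | turn [0.03 0.11 0.02] | shift after turn, cm [11.19 -0.52 -0.67]
```

Call:
{"name": "drive_tool", "arguments": {
  "moves": [1.6,-0.1,-0.1,0,0,0,1.6,-0.1,-0.1,0,0,0,1.6,-0.1,-0.1,0,0,0,1.6,-0.1,-0.1,0,0,0,1.6,-0.1,-0.1,0,0,0,1.6,0,-0.1,0,0,0,1.6,0,-0.1,0,0,0,0,0,0,0,0,0,0,0,0,0,0,0,0,0,0,0,0,0,0,0,0,0,0,0]
}}

```text
time: 7.53
tool_pos: [541.5, 139.3, 204.6]
tcp_rot: [179.2, 89.9, 11.0]
ft_force: [0.2, -0.3, -2.4]
finger_gap: 9.2
```

```bash
python3 - <<'E'
from h import *
np.set_printoptions(precision=1,suppress=True)
S=[snapshot('top') for _ in range(4)]; C=[snapshot('scene') for _ in range(2)]
for L,tag in((S,'top3'),(C,'scene3')):
    s=dict(L[0]); s['z_map']=np.median(np.stack([a['z_map'] for a in L]),0); s['image']=np.mean([a['image'] for a in L],0).astype(np.uint8)
    pickle.dump(s,open(tag+'.pkl','wb'))
crop('top3',145,105,235,195,7,'c10'); crop('scene3',285,150,385,270,5,'c11')
plan([545,142,202],-78.2)
E
```

```text
t 7.83 pos [541.2 139.3 203.9] yaw_y -78.18 gap 9.3 F [-0.5  0.2 -2.5]
shift first, cm tool [ 0.2 -0.2 -0.4] | turn [ 0.  -0.1 -0. ] | shift after turn, cm [ 0.2 -0.2 -0.4]
```

View pics/c10.png

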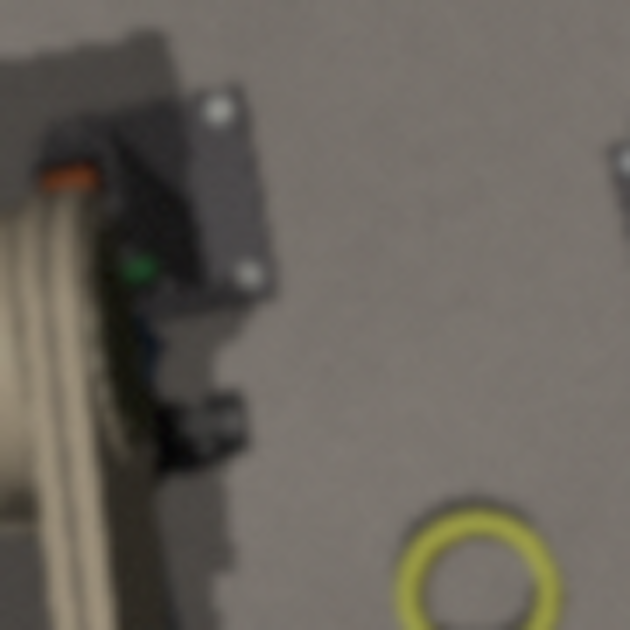

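View pics/c11.png

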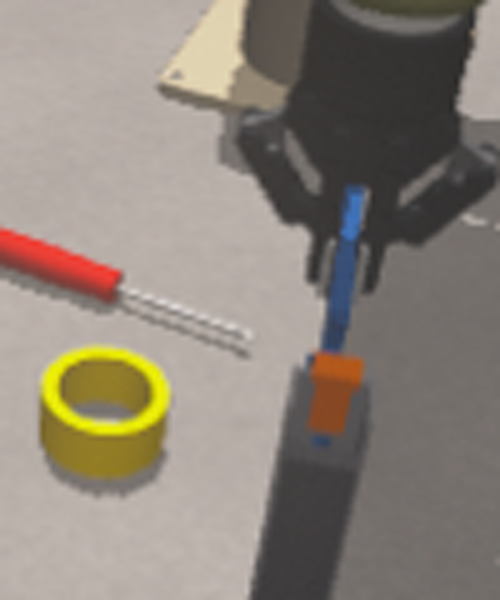

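```bash
python3 - <<'E'
from h import *
np.set_printoptions(precision=1,suppress=True,linewidth=200)
crop('scene3',335,180,375,245,12,'c12')
W,c,uv=cloud(load('scene3'),340,184,362,232)
k=(c[:,2]>c[:,0]+15)
for w,q,u in zip(W[k],c[k],uv[k]):
    if w[2]>215: print(u.astype(int),w)
E
```

```text
[354 187] [495.1 124.9 234.9]
[355 187] [492.8 127.1 234.1]
[356 187] [492.1 129.5 234.6]
[357 187] [490.1 131.8 234.1]
[354 188] [498.4 125.9 234.2]
[355 188] [500.1 128.8 236.2]
[356 188] [499.2 131.2 236.5]
[357 188] [495.5 133.2 234.8]
[354 189] [504.5 127.5 235.4]
[355 189] [501.9 129.6 234.4]
[356 189] [501.5 132.1 235.1]
[357 189] [502.4 134.8 236.6]
[353 190] [559.1 134.8 270.8]
[354 190] [509.7 128.8 236. ]
[355 190] [507.7 131.1 235.5]
[356 190] [505.4 133.2 234.7]
[353 191] [513.6 127.4 234.8]
[354 191] [511.  129.6 233.9]
[355 191] [511.7 132.2 235.3]
[356 191] [509.  134.3 234.2]
[353 192] [517.  128.5 234.2]
[354 192] [517.4 131.1 235.4]
[355 192] [515.5 133.3 234.9]
[356 192] [515.9 135.9 236.1]
[353 193] [523.  130.  235.5]
[354 193] [521.  132.2 234.9]
[355 193] [520.4 134.7 235.4]
[356 193] [518.2 136.8 234.7]
[353 194] [527.2 131.2 235.5]
[354 194] [524.  133.2 234.1]
[355 194] [522.4 135.5 233.8]
[356 194] [522.  137.9 234.4]
[353 195] [530.1 132.2 234.6]
[354 195] [529.6 134.7 235.2]
[355 195] [529.  137.1 235.6]
[356 195] [526.  139.1 234.3]
[353 196] [534.3 133
[... 2069 characters left out ...]
3.6 235.3]
[350 213] [598.4 145.1 230.6]
[351 213] [599.9 147.7 232.7]
[352 213] [599.7 150.  233.5]
[353 213] [599.1 152.2 234. ]
[354 213] [597.9 154.4 233.9]
[350 214] [604.1 146.5 232.3]
[351 214] [605.1 149.  234.1]
[352 214] [605.8 151.4 235.5]
[353 214] [603.1 153.4 234.3]
[354 214] [601.7 155.5 234.1]
[350 215] [595.1 145.5 221.8]
[351 215] [599.7 148.6 226.6]
[352 215] [600.3 151.1 228. ]
[353 215] [600.8 153.5 229.4]
[350 216] [597.2 146.3 220.5]
[351 216] [595.1 148.3 219.7]
[352 216] [593.9 150.5 219.6]
[353 216] [595.1 153.1 221.6]
[350 217] [594.7 146.4 215.3]
[351 217] [595.7 148.9 217.1]
[352 217] [593.2 150.9 216. ]
[353 217] [592.9 153.2 216.7]
[353 218] [930.1 205.3 498.1]
```

View pics/c12.png

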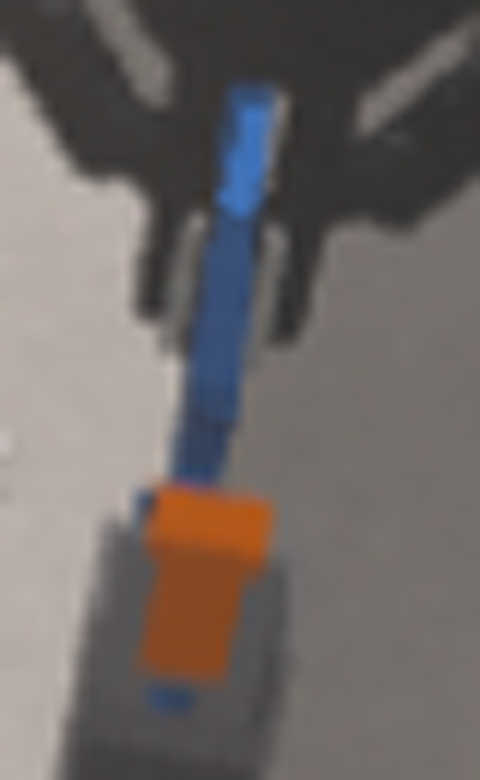

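```bash
python3 - <<'E'
from h import *
np.set_printoptions(precision=2,suppress=True,linewidth=200)
W,c,uv=cloud(load('scene3'),340,184,362,232)
k=(c[:,2]>c[:,0]+15)&(W[:,2]>232)&(W[:,2]<238)
T=ray(load('scene3'),uv[k],235.)   # project pixels on the plane
mu=T.mean(0); e=np.linalg.svd(T-mu)[2][0]; e*=np.sign(e[0]); print('arm',mu,np.degrees(np.arctan2(e[1],e[0])), mu+e*((T-mu)@e).max())
# edge-wise: leftmost and rightmost per row
for f in(np.min,np.max):
    pass
rows=np.unique(uv[k][:,1]); cen=[]
for r_ in rows:
    m=uv[k][:,1]==r_; cen.append([uv[k][m][:,0].mean(),r_])
# intensity-free; line fit through row centres
q=ray(load('scene3'),np.array(cen),235.)[:-2]; p=np.polyfit(q[:,0],q[:,1],1); print('rowfit yaw',np.degrees(np.arctan(p[0])),'y at 647,656:',np.polyval(p,[647,656]))
for tag in('sceneavg','scene3'):
    W,c,uv=cloud(load(tag),335,213,367,250)
    k=(W[:,2]>250)&(W[:,2]<256)&(c[:,0]>c[:,2]+40); O=ray(load(tag),uv[k],252.); print(tag,'orange',k.sum(),O.mean(0),rect(O[:,:2]))
    # left and right limits of post at plane z: use pixels with W z in 150..260 per row
    k=(W[:,2]>150); U=uv[k]
    for r_ in range(229,248,3):
        m=U[:,1]==r_; print(r_,U[m][:,0].min(),U[m][:,0].max(),end='; ')
    k=(W[:,2]>237.5)&(W[:,2]<244)&(abs(c[:,0]-c[:,2])<35); O=ray(load(tag),uv[k],240.5); print('rim',k.sum(),rect(O[:,:2]),np.median(W[k][:,2]))
t=load('top3')
W,c,uv=cloud(t,145,105,170,160)
k=(c[:,1]>c[:,0]+10)&(c[:,1]>c[:,2]+5)&(W[:,2]>100); print('green',W[k].mean(0),k.sum())
E
```

```text
arm [552.66 140.53 235.  ] 11.628831499525898 [606.43 151.59 235.  ]
rowfit yaw 11.664823721510361 y at 647,656: [159.97 161.83]
sceneavg orange 54 [657.93 163.96 252.  ] ((658.0899047851562, 163.761474609375), (19.203184127807617, 21.327205657958984), 6.736724376678467)
229 342.0 359.0; 232 342.0 359.0; 235 341.0 359.0; 238 341.0 358.0; 241 340.0 357.0; 244 339.0 356.0; 247 339.0 356.0; rim 37 ((663.4757690429688, 165.07496643066406), (31.452556610107422, 38.413448333740234), 11.356146812438965) 240.28449018125968
scene3 orange 52 [657.47 164.18 252.  ] ((657.661376953125, 163.97952270507812), (18.417516708374023, 21.80742835998535), 6.125790119171143)
229 342.0 359.0; 232 342.0 359.0; 235 341.0 359.0; 238 341.0 358.0; 241 340.0 357.0; 244 339.0 356.0; 247 339.0 356.0; rim 39 ((663.4757690429688, 165.07496643066406), (31.452556610107422, 38.413448333740234), 11.356146812438965) 240.1401241981382
green [631.55 145.69 203.07] 15
```

Call:
{"name": "drive_tool", "arguments": {
  "moves": [0.12,-0.09,-0.3,0,0,0,0.13,-0.08,-0.4,0,0,0,0,0,-0.5,0,0,0,0,0,-0.5,0,0,0,0,0,-0.3,0,0,0,0,0,0,0,0,0,0,0,0,0,0,0,0,0,0,0,0,0]
}}

```text
time: 8.5
tool_pos: [560.1, 145.0, 200.7]
tcp_rot: [-1.1, 90.0, -169.3]
ft_force: [-0.5, 1.2, -3.0]
finger_gap: 8.7
```

```bash
python3 - <<'E'
from h import *
np.set_printoptions(precision=2,suppress=True,linewidth=200)
C=[snapshot('scene') for _ in range(2)]
s=dict(C[0]); s['z_map']=np.median(np.stack([a['z_map'] for a in C]),0);pickle.dump(s,open('scene4.pkl','wb'))
W,c,uv=cloud(s,340,184,362,232)
k=(c[:,2]>c[:,0]+15)&(W[:,2]>229)&(W[:,2]<236)
print('z',np.median(W[k][:,2]))
U=uv[k];cen=np.array([[U[U[:,1]==r_][:,0].mean(),r_] for r_ in np.unique(U[:,1])])
q=ray(s,cen,232.5); print(q[-4:]); q=q[:-2]; p=np.polyfit(q[:,0],q[:,1],1); print('yaw',np.degrees(np.arctan(p[0])),np.polyval(p,[647,657.7,663.5]))
crop('scene4',335,180,375,245,12,'c13')
plan([581,149,201],-78.2)
E
```

```text
z 231.32378627261016
[[612.27 155.07 232.5 ]
 [615.8  156.09 232.5 ]
 [619.86 156.05 232.5 ]
 [621.13 161.31 232.5 ]]
yaw 11.848067506426464 [162.12 164.37 165.58]
t 8.6 pos [560.  145.  200.8] yaw_y -78.18 gap 8.7 F [-0.   0.6 -2.4]
shift first, cm tool [-0.02  0.03 -2.13] | turn [0.02 0.01 0.  ] | shift after turn, cm [-0.02  0.03 -2.13]
```

View pics/c13.png

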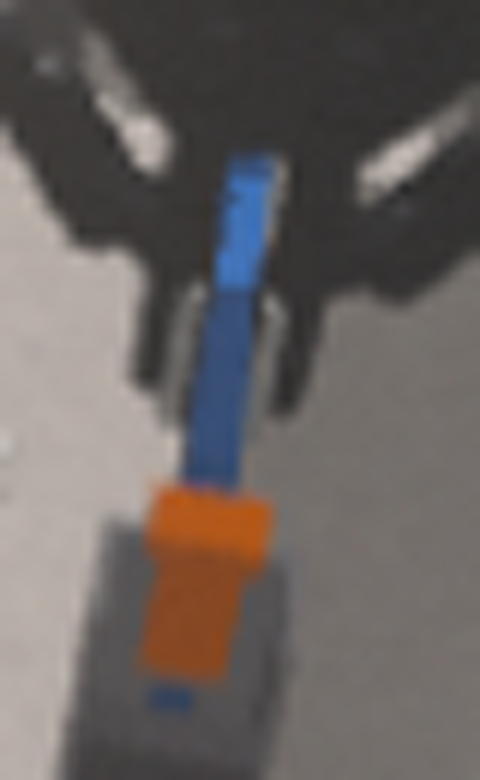

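Call:
{"name": "drive_tool", "arguments": {
  "moves": [-0.05,0.02,-0.15,0,0,0,0,0,-0.15,0,0,0,0,0,-0.15,0,0,0,0,0,-0.15,0,0,0,0,0,-0.1,0,0,0,0,0,-0.1,0,0,0,0,0,-0.1,0,0,0,0,0,-0.1,0,0,0,0,0,0,0,0,0]
}}

```text
time: 9.35
tool_pos: [570.1, 146.9, 201.2]
tcp_rot: [-19.8, 90.0, 172.0]
ft_force: [0.1, 0.4, -1.9]
finger_gap: 9.3
```

Call:
{"name": "drive_tool", "arguments": {
  "moves": [0,0,-0.1,0,0,0,0,0,-0.1,0,0,0,0,0,-0.1,0,0,0,0,0,0,0,0,0]
}}

```text
time: 9.68
tool_pos: [573.1, 147.5, 201.3]
tcp_rot: [-164.9, 90.0, 26.9]
ft_force: [-0.8, 0.8, -2.2]
finger_gap: 9.3
```

Call:
{"name": "drive_tool", "arguments": {
  "moves": [0,0,-0.1,0,0,0,0,0,-0.1,0,0,0,0,0,-0.1,0,0,0,0,0,0,0,0,0]
}}

```text
time: 10.02
tool_pos: [576.1, 148.1, 201.3]
tcp_rot: [-172.6, 90.0, 19.2]
ft_force: [-1.0, -0.2, -3.0]
finger_gap: 9.4
```

Call:
{"name": "drive_tool", "arguments": {
  "moves": [0,0,-0.1,0,0,0,0,0,-0.1,0,0,0,0,0,0,0,0,0]
}}

```text
time: 10.27
tool_pos: [578.0, 148.5, 201.3]
tcp_rot: [175.2, 90.0, 7.0]
ft_force: [-0.6, -0.0, -3.4]
finger_gap: 9.4
```

Call:
{"name": "drive_tool", "arguments": {
  "moves": [0,0,-0.1,0,0,0,0,0,-0.1,0,0,0,0,0,0,0,0,0]
}}

```text
time: 10.52
tool_pos: [580.0, 148.9, 201.3]
tcp_rot: [172.7, 90.0, 4.5]
ft_force: [0.9, -0.4, -3.0]
finger_gap: 9.1
```

Call:
{"name": "drive_tool", "arguments": {
  "moves": [0,0,-0.1,0,0,0,0,0,-0.1,0,0,0,0,0,0,0,0,0]
}}

```text
time: 10.77
tool_pos: [581.9, 149.3, 201.3]
tcp_rot: [-175.8, 90.0, 16.0]
ft_force: [-0.1, -0.3, -1.2]
finger_gap: 9.2
```

Call:
{"name": "drive_tool", "arguments": {
  "moves": [0,0,-0.1,0,0,0,0,0,-0.1,0,0,0,0,0,0,0,0,0]
}}

```text
time: 11.02
tool_pos: [583.7, 149.7, 201.2]
tcp_rot: [-11.2, 90.0, -179.4]
ft_force: [-0.0, 0.9, -2.2]
finger_gap: 8.9
```

```bash
python3 - <<'E'
from h import *
np.set_printoptions(precision=2,suppress=True,linewidth=200)
snap('top','top5'); crop('top5',145,105,235,195,7,'c15')
s=snap('scene','scene5'); crop('scene5',335,190,375,250,12,'c14')
W,c,uv=cloud(s,340,184,362,250)
k=(c[:,2]>c[:,0]+15)
for w,u in zip(W[k],uv[k]):
    if u[1]>216: print(u,w)
E
```

```text
[350. 217.] [607.2  148.42 225.86]
[351. 217.] [612.74 151.66 231.48]
[352. 217.] [611.14 153.73 231.08]
[353. 217.] [609.75 155.83 230.86]
[354. 217.] [608.54 157.97 230.78]
[350. 218.] [616.15 150.36 230.43]
[351. 218.] [616.92 152.81 232.03]
[352. 218.] [614.66 154.76 231.07]
[353. 218.] [613.74 156.93 231.23]
[354. 218.] [613.38 159.18 231.87]
[350. 219.] [621.78 151.75 232.25]
[351. 219.] [620.93 153.92 232.47]
[352. 219.] [619.17 155.94 231.91]
[353. 219.] [616.59 157.85 230.66]
[354. 219.] [618.9  160.49 233.57]
[353. 220.] [621.95 159.15 232.25]
[348. 237.] [651.28 160.42 202.37]
[349. 237.] [652.55 162.89 204.61]
[350. 237.] [650.69 164.88 203.88]
[347. 238.] [677.61 162.81 223.25]
[348. 238.] [652.07 161.02 200.05]
[349. 238.] [652.18 163.32 201.19]
[350. 238.] [651.06 165.43 201.17]
[348. 239.] [678.44 165.59 222.08]
[349. 239.] [677.14 167.58 221.84]
[350. 239.] [676.83 169.72 222.55]
```

View pics/c14.png

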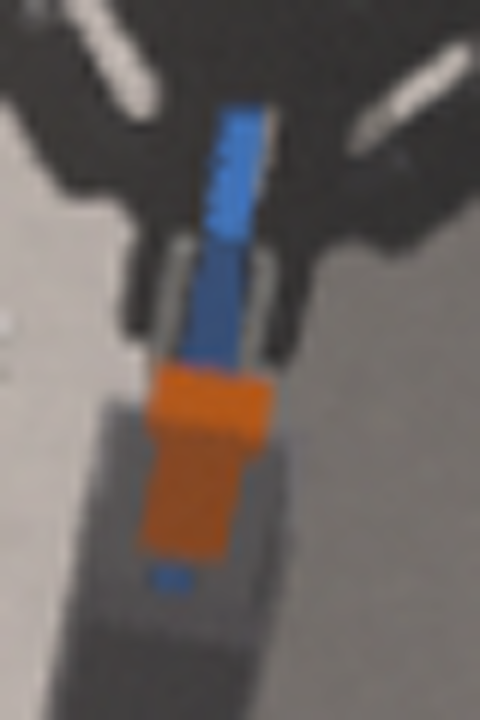

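View pics/c15.png

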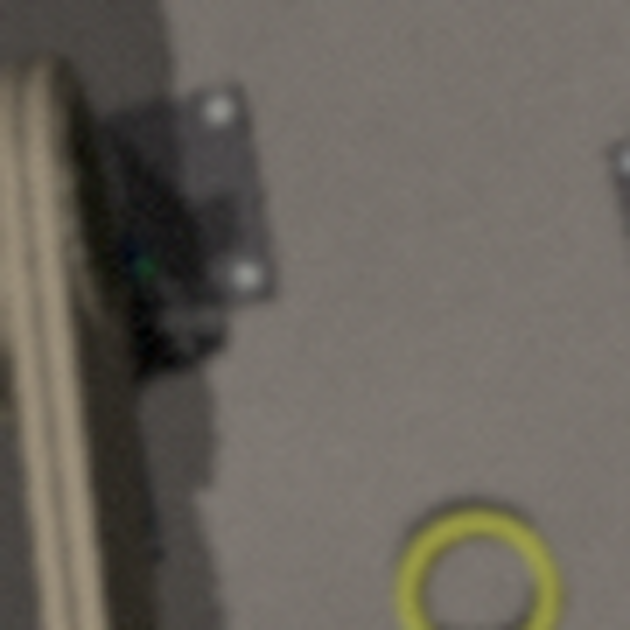

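The crop shows the claw's blue through the upright's hollow (scene ≈(349,238), x≈652, z≈202): the claw is in the slot. Continuing to the strip.

Call:
{"name": "drive_tool", "arguments": {
  "moves": [0,0,-0.1,0,0,0,0,0,-0.1,0,0,0,0,0,0,0,0,0]
}}

```text
time: 11.37
tool_pos: [583.8, 149.7, 200.8]
tcp_rot: [-0.2, 89.7, -168.4]
ft_force: [-10.1, -2.0, 1.0]
finger_gap: 9.3
```

Call:
{"name": "drive_tool", "arguments": {
  "moves": [0,0,-0.1,0,0,0,0,0,-0.1,0,0,0,0,0,0,0,0,0]
}}

```text
time: 11.62
tool_pos: [583.9, 149.8, 200.3]
tcp_rot: [0.2, 89.5, -168.0]
ft_force: [-21.7, -4.1, 4.8]
finger_gap: 9.0
```

Call:
{"name": "drive_tool", "arguments": {
  "moves": [0,0,-0.1,0,0,0,0,0,-0.1,0,0,0,0,0,0,0,0,0]
}}

```text
time: 11.87
tool_pos: [584.0, 149.9, 199.8]
tcp_rot: [-0.0, 89.2, -168.2]
ft_force: [-30.0, -6.9, 9.3]
finger_gap: 8.8
```

Call:
{"name": "drive_tool", "arguments": {
  "moves": [0,0,0.2,0,0,0,0,0,0.25,0,0,0,0,0,0,0,0,0,0,0,0,0,0,0]
}}

```text
time: 12.2
tool_pos: [583.8, 149.8, 200.5]
tcp_rot: [-1.8, 89.8, -170.0]
ft_force: [-7.3, -1.3, -1.3]
finger_gap: 9.3
```

Call:
{"name": "drive_tool", "arguments": {
  "moves": [0.1,0,0.08,0,0,0,0.1,0,0,0,0,0,0.1,0,0,0,0,0,0.1,0,0,0,0,0,0.1,0,0,0,0,0,0,0,0,0,0,0]
}}

```text
time: 12.7
tool_pos: [583.8, 149.7, 196.0]
tcp_rot: [1.5, 89.9, -166.7]
ft_force: [-6.5, -0.3, -1.6]
finger_gap: 9.2
```

Call:
{"name": "drive_tool", "arguments": {
  "moves": [0.1,0,0.03,0,0,0,0.1,0,0,0,0,0,0.1,0,0,0,0,0,0.1,0,0,0,0,0,0,0,0,0,0,0]
}}

```text
time: 13.12
tool_pos: [583.8, 149.7, 192.1]
tcp_rot: [3.5, 89.9, -164.7]
ft_force: [-4.8, -1.0, -1.7]
finger_gap: 9.1
```

Call:
{"name": "drive_tool", "arguments": {
  "moves": [0.1,0,0,0,0,0,0.1,0,0,0,0,0,0,0,0,0,0,0]
}}

```text
time: 13.37
tool_pos: [583.7, 149.7, 190.6]
tcp_rot: [2.4, 90.0, -165.8]
ft_force: [-6.9, -2.1, 0.4]
finger_gap: 9.2
```

Call:
{"name": "drive_tool", "arguments": {
  "moves": [0.1,0,0,0,0,0,0.1,0,0,0,0,0,0,0,0,0,0,0]
}}

```text
time: 13.62
tool_pos: [583.7, 149.7, 188.7]
tcp_rot: [3.7, 90.0, -164.5]
ft_force: [-7.1, -2.4, 1.7]
finger_gap: 9.1
```

Call:
{"name": "drive_tool", "arguments": {
  "moves": [0.1,0,0,0,0,0,0.1,0,0,0,0,0,0,0,0,0,0,0]
}}

```text
time: 13.87
tool_pos: [583.7, 149.7, 186.8]
tcp_rot: [0.2, 90.0, -168.0]
ft_force: [-7.8, -1.2, 3.7]
finger_gap: 9.2
```

Call:
{"name": "drive_tool", "arguments": {
  "moves": [0.1,0,0,0,0,0,0.1,0,0,0,0,0,0,0,0,0,0,0]
}}

```text
time: 14.12
tool_pos: [583.7, 149.7, 184.9]
tcp_rot: [1.2, 90.0, -166.9]
ft_force: [-9.1, -1.8, 3.1]
finger_gap: 9.1
```

Call:
{"name": "drive_tool", "arguments": {
  "moves": [0.1,0,0,0,0,0,0.1,0,0,0,0,0,0,0,0,0,0,0]
}}

```text
time: 14.37
tool_pos: [583.8, 149.8, 182.1]
tcp_rot: [-3.7, 90.0, -171.9]
ft_force: [-5.8, -0.9, -1.5]
finger_gap: 9.0
```

Call:
{"name": "drive_tool", "arguments": {
  "moves": [0.1,0,0,0,0,0,0,0,0,0,0,0]
}}

```text
time: 14.53
tool_pos: [583.8, 149.8, 181.6]
tcp_rot: [-5.7, 90.0, -173.9]
ft_force: [-7.1, -1.2, 1.5]
finger_gap: 9.2
```

Call:
{"name": "drive_tool", "arguments": {
  "moves": [0.1,0,0,0,0,0,0,0,0,0,0,0]
}}

```text
time: 14.7
tool_pos: [583.8, 149.8, 181.5]
tcp_rot: [-6.6, 90.0, -174.8]
ft_force: [-11.5, -2.1, 7.9]
finger_gap: 8.8
```

Call:
{"name": "drive_tool", "arguments": {
  "moves": [-0.1,0,0.1,0,0,0,0,0,0,0,0,0,0,0,0,0,0,0]
}}

```text
time: 14.95
tool_pos: [583.6, 149.7, 181.5]
tcp_rot: [-179.5, 89.9, 12.3]
ft_force: [0.1, -0.6, -0.7]
finger_gap: 9.4
```

Call:
{"name": "drive_tool", "arguments": {
  "moves": [0,0,0,0,0,0,0,0,0,0,0,0,0,0,0,0,0,0,0,0,0,0,0,0,0,0,0,0,0,0,0,0,0,0,0,0,0,0,0,0,0,0,0,0,0,0,0,0],
  "hand": 5
}}

```text
time: 15.62
tool_pos: [583.1, 149.6, 181.3]
tcp_rot: [-126.3, 90.0, 65.5]
ft_force: [0.4, 0.5, -0.4]
finger_gap: 50.2
```

Call:
{"name": "drive_tool", "arguments": {
  "moves": [-0.5,0,0,0,0,0,-1.5,0,0,0,0,0,-1.5,0,0,0,0,0,-1.5,0,0,0,0,0,-1.5,0,0,0,0,0,-1.5,0,0,0,0,0,-1.5,0,0,0,0,0,-1,0,0.5,0,0,0,0,0,0,0,0,0]
}}

```text
time: 16.37
tool_pos: [578.9, 148.6, 289.7]
tcp_rot: [177.1, 89.7, 9.0]
ft_force: [0.3, 0.2, 0.5]
finger_gap: 50.2
```

```bash
python3 - <<'E'
from h import *
np.set_printoptions(precision=1,suppress=True,linewidth=200)
C=[snapshot('scene') for _ in range(3)]
s=dict(C[0]); s['z_map']=np.median(np.stack([a['z_map'] for a in C]),0);pickle.dump(s,open('scene6.pkl','wb'))
crop('scene6',310,170,390,270,6,'c16')
W,c,uv=cloud(s,335,184,365,240)
k=(c[:,2]>c[:,0]+15)&(W[:,2]>190)
for r_ in np.unique(uv[k][:,1]):
    m=k&(uv[:,1]==r_); print(int(r_),uv[m][:,0].min(),uv[m][:,0].max(),np.median(W[m],0))
plan([620,157,220],-78.2)
E
```

```text
196 353.0 354.0 [499.  128.8 208.7]
197 353.0 356.0 [502.1 132.4 208.7]
198 353.0 356.0 [506.  133.6 208.7]
199 352.0 356.0 [510.7 133.7 208.5]
200 352.0 355.0 [515.2 133.5 208.3]
201 352.0 355.0 [521.8 135.1 209.5]
202 352.0 355.0 [526.1 136.3 210.1]
203 352.0 355.0 [529.  137.3 209.8]
204 352.0 355.0 [534.6 138.7 210.2]
205 352.0 355.0 [536.2 139.5 208.7]
206 352.0 355.0 [540.8 140.8 209. ]
207 351.0 355.0 [545.  141.  209.2]
208 351.0 355.0 [550.6 142.1 210. ]
209 351.0 354.0 [554.6 142.  209.2]
210 351.0 354.0 [558.  143.  209.3]
211 351.0 354.0 [562.1 144.2 210.1]
212 351.0 354.0 [566.5 145.4 209.7]
213 351.0 354.0 [571.1 146.6 210.5]
214 351.0 354.0 [573.2 147.5 209.1]
215 350.0 354.0 [578.5 147.6 210. ]
216 350.0 354.0 [581.5 148.6 210. ]
217 350.0 353.0 [586.5 148.6 210.1]
218 350.0 353.0 [590.8 149.8 210.4]
219 350.0 353.0 [595.2 151.1 210.9]
220 353.0 353.0 [595.  155.1 209.3]
238 347.0 347.0 [677.5 162.8 223.2]
239 348.0 350.0 [679.2 168.  222.8]
t 16.52 pos [577.9 148.5 285.5] yaw_y -78.18 gap 49.7 F [ 1.1 -0.2 -0.4]
shift first, cm tool [ 6.5  0.  -4.3] | turn [0.  0.1 0. ] | shift after turn, cm [ 6.5  0.  -4.3]
```

View pics/c16.png

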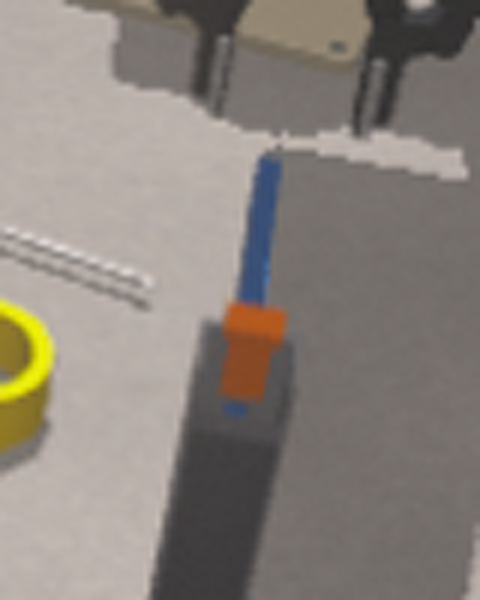

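Call:
{"name": "drive_tool", "arguments": {
  "moves": [-0.5,1.5,1,0,0,0,-0.5,3,1,0,0,0,-0.5,3,1,0,0,0,0,3,1,0,0,0,0,3,1,0,0,0,0,3,1,0,0,0,0,3,1,0,0,0,0,3,1,0,0,0,0,2,0.5,0,0,0,0,0,0,0,0,0]
}}

```text
time: 17.35
tool_pos: [544.1, -112.5, 299.5]
tcp_rot: [5.3, 89.8, -163.1]
ft_force: [0.6, -0.5, 0.7]
finger_gap: 50.0
```

```bash
python3 - <<'E'
from h import *
np.set_printoptions(precision=0,suppress=True,linewidth=200,threshold=100000)
C=[snapshot('top') for _ in range(6)]
s=dict(C[0]); s['z_map']=np.median(np.stack([a['z_map'] for a in C]),0);s['image']=np.mean([a['image'] for a in C],0).astype(np.uint8);pickle.dump(s,open('top7.pkl','wb'))
cv2.imwrite('pics/top7.png',s['image'][:,:,::-1])
crop('top7',146,112,188,156,13,'c17'); crop('topavg',236,112,278,156,13,'c18')
b=(150,126,172,152); W,c,uv=cloud(s,*b); print(W[:,2].reshape(b[3]-b[1],b[2]-b[0]))
C=[snapshot('scene') for _ in range(3)]
s=dict(C[0]); s['z_map']=np.median(np.stack([a['z_map'] for a in C]),0);pickle.dump(s,open('scene7.pkl','wb'))
crop('scene7',335,190,375,250,12,'c19'); crop('sceneavg',228,160,268,220,12,'c20')
E
```

```text
[[  2. 225. 223. 221. 221. 222. 223. 223. 223. 242. 245. 206. 191. 173.  14.  14.  14.  13.  11.  13.  12.  14.]
 [ -1. 225. 225. 223. 223. 222. 224. 222. 220. 218. 242. 229. 192. 174. 154.  15.  12.  12.  13.  13.  11.  11.]
 [232. 221. 226. 223. 220. 214. 211. 208. 207. 204. 243. 231. 213. 197. 159. 140.  12.  12.  13.  14.  15.  16.]
 [236. 221. 213. 208. 207. 200. 199. 255. 191. 189. 243. 235. 217. 200. 179. 144. 124.  15.  13.  11.  12.  12.]
 [240. 223. 209. 254. 254. 254. 255. 254. 178. 177. 242. 237. 220. 202. 184. 166. 127. 104.  11.  13.  13.  14.]
 [241. 255. 253. 252. 255. 255. 255. 254. 168. 162. 243. 239. 222. 206. 187. 169. 149. 107.  91.  11.  13.  14.]
 [244. 230. 254. 254. 256. 253. 254. 256. 229. 149. 145. 243. 225. 207. 191. 172. 154. 134.  92.  71.  14.  16.]
 [242. 230. 252. 255. 253. 255. 255. 253. 252. 134. 134. 243. 228. 211. 195. 175. 152. 134. 116.  76.  56.  36.]
 [242. 234. 254. 253. 254. 255. 253. 254. 251. 242. 240. 243. 233. 215. 199. 178. 158. 140. 121. 102.  80.  40.]
 [242. 236. 252. 253. 254. 250. 243. 242. 245. 243. 244. 241. 236. 219. 201. 180. 1
[... 1138 characters left out ...]
  28.  32.  38.  32.]
 [  2.  -1.   2.   2.   0.  -0.  14.  13. 212. 212. 215. 205. 188. 134. 133. 130.  32.  26.  25.  14.  14.  13.]
 [ -1.   1.   0.   2.   3.   3.  14.  20. 210. 214. 214. 210. 195. 136. 136. 132.  14.  11.  13.  15.  14.  15.]
 [ -0.   2.   3.   3.   3.   1.  13.  19. 210. 214. 214. 215. 196. 139. 142. 134.  13.  12.  13.  14.  13.  14.]
 [  1.  -0.  -1.   1.   0.   4.  13.  15. 216. 213. 213. 215. 200. 143. 142. 138.  10.  12.  15.  16.  12.  15.]
 [  0.   0.  -0.   1.   3.   1.  14.  14. 213. 210. 214. 213. 200. 146. 144. 141.  10.   9.   3.   1.   0.  -0.]
 [ -1.  -1.   1.  -2.   1.   0.   2.  12.  14. 214. 213. 215. 206. 188. 148. 143.   3.   3.   0.   3.   1.   1.]]
```

View pics/c17.png

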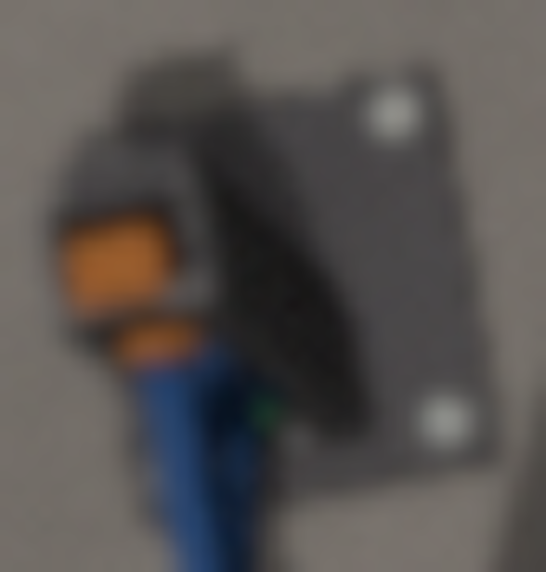

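View pics/c18.png

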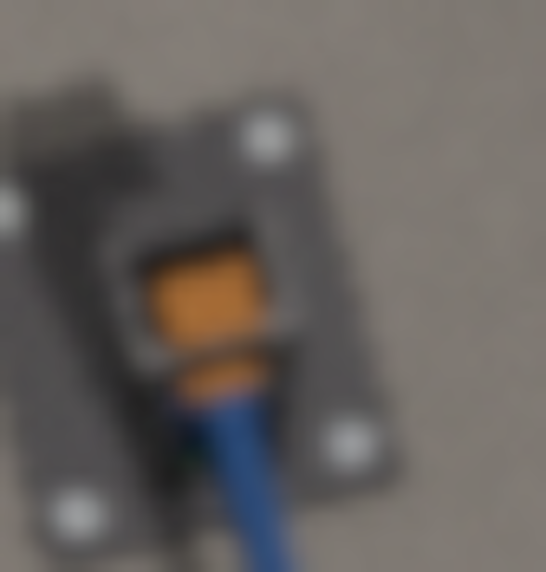

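View pics/c19.png

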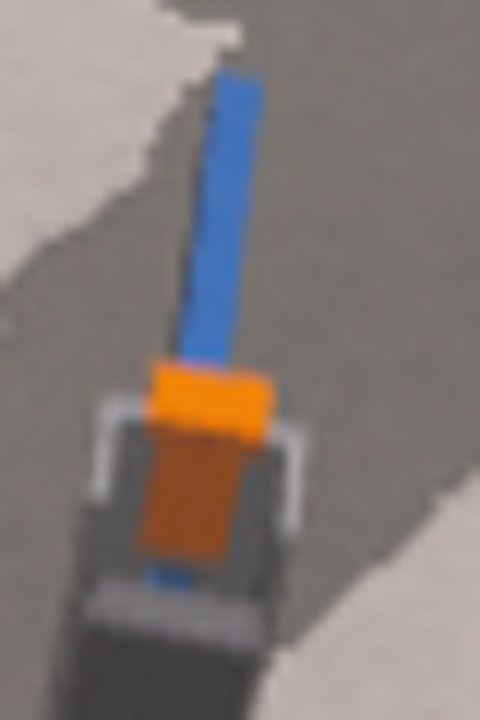

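View pics/c20.png

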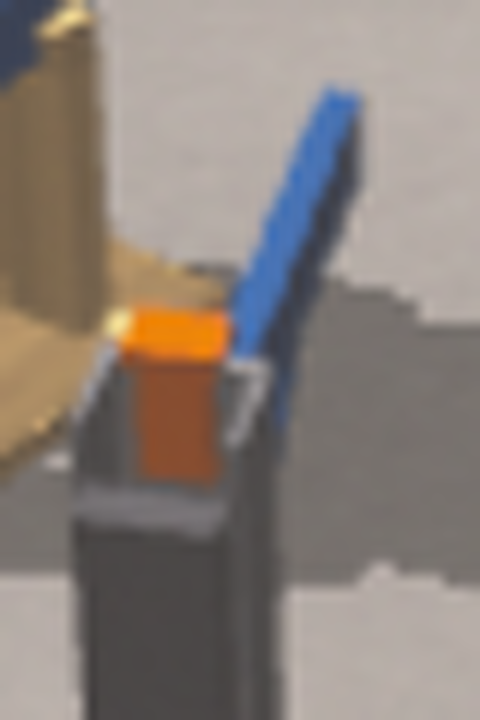

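```bash
python3 - <<'E'
from h import *
np.set_printoptions(precision=2,suppress=True,linewidth=200)
for tag in('topavg','top7'):
    W,c,uv=cloud(load(tag),148,120,170,146); o=c[:,0]-c[:,2]
    k=(o>45)&(W[:,2]>247); n=(o>45)&(W[:,2]<232)
    print(tag,k.sum(),W[k].mean(0),uv[k].mean(0),'nose',n.sum(),W[n].mean(0),uv[n].mean(0),'nose min x',np.sort(W[n][:,0])[:4])
for tag in('sceneavg','scene6','scene7'):
    W,c,uv=cloud(load(tag),335,213,367,250); k=(W[:,2]>249.5)&(c[:,0]-c[:,2]>60); O=ray(load(tag),uv[k],252.); print(tag,k.sum(),O.mean(0))
    W,c,uv=cloud(load(tag),335,190,365,225); k=(c[:,2]>c[:,0]+20)&(W[:,2]>200)
    if k.sum()>20 and tag!='sceneavg':
        T=W[k]; A=np.c_[T[:,0]-643,np.ones(len(T))]; print(' z fit slope, z at rear',np.linalg.lstsq(A,T[:,2],rcond=None)[0], 'yaw/line',np.polyfit(T[:,0],T[:,1],1), np.polyval(np.polyfit(T[:,0],T[:,1],1),[657.7,663.5]))
W,c,uv=cloud(load('top7'),150,140,172,200); k=(c[:,2]>c[:,0]+20)&(W[:,2]>207)&(W[:,2]<222); T=W[k]; print('top arm z',np.median(T[:,2]),np.polyfit(T[:,0]-643,T[:,2],1))
E
```

```text
topavg 37 [654.71 165.38 253.65] [154.62 132.35] nose 27 [654.08 169.39 213.46] [156.19 134.89] nose min x [640.54 640.66 640.84 640.89]
top7 36 [654.81 165.63 253.83] [154.53 132.31] nose 23 [656.18 170.47 213.39] [155.87 134.22] nose min x [640.6  640.77 643.31 643.76]
sceneavg 56 [658.02 164.16 252.  ]
scene6 56 [658.02 164.16 252.  ]
 z fit slope, z at rear [  0.02 211.29] yaw/line [ 0.2  31.27] [163.54 164.71]
scene7 54 [657.73 163.95 252.  ]
 z fit slope, z at rear [  0.03 212.16] yaw/line [ 0.21 28.82] [163.82 165.01]
top arm z 212.02688157706052 [  0.02 213.66]
```

```bash
python3 -c "
from h import *
plan([625,158.3,270],-78.2)"
```

```text
t 17.8 pos [ 545.3 -107.8  301.2] yaw_y -78.1 gap 50.2 F [-0.4  0.  -0.4]
shift first, cm tool [  3.13 -24.39 -13.28] | turn [0.1  0.   0.01] | shift after turn, cm [  3.12 -24.42 -13.24]
```

Call:
{"name": "drive_tool", "arguments": {
  "moves": [0,-1.5,0,0,0,0,0,-3,0,0,0,0,0,-3,0,0,0,0,0,-3,-1.1,0,0,0,0,-3,-1.5,0,0,0,0,-3,-1.5,0,0,0,0,-3,-2,0,0,0,0,-3,-2,0,0,0,0.5,-1.9,-2,0,0,0,0.6,0,-2,0,0,0,1,0,-1.1,0,0,0,1,0,0,0,0,0,0,0,0,0,0,0,0,0,0,0,0,0],
  "hand": 0
}}

```text
time: 18.97
tool_pos: [623.2, 157.4, 269.3]
tcp_rot: [-3.9, 89.9, -172.0]
ft_force: [0.2, -0.3, 0.6]
finger_gap: -0.1
```

```bash
python3 -c "
from h import *
plan([625,158.3,216],-78.2)
snap('scene','scene8'); crop('scene8',310,150,390,250,6,'c21')"
```

```text
t 18.97 pos [623.2 157.4 269.3] yaw_y -78.17 gap -0.1 F [ 0.2 -0.3  0.6]
shift first, cm tool [ 5.33 -0.05 -0.21] | turn [0.03 0.14 0.01] | shift after turn, cm [ 5.33 -0.05 -0.2 ]
```

View pics/c21.png

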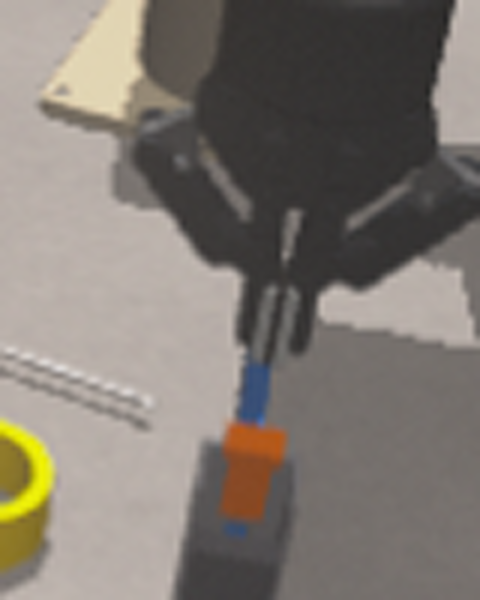

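Call:
{"name": "drive_tool", "arguments": {
  "moves": [0.8,-0.05,-0.1,0,0,0,1.2,0,0,0,0,0,1.2,0,0,0,0,0,1,0,0,0,0,0,0.6,0,0,0,0,0,0.2,0,0,0,0,0,0,0,0,0,0,0,0,0,0,0,0,0]
}}

```text
time: 19.68
tool_pos: [625.4, 157.9, 220.5]
tcp_rot: [-175.7, 90.0, 16.1]
ft_force: [-1.2, -0.2, -0.2]
finger_gap: 0.1
```

Call:
{"name": "drive_tool", "arguments": {
  "moves": [0.1,0,0,0,0,0,0.1,0,0,0,0,0,0.1,0,0,0,0,0,0,0,0,0,0,0]
}}

```text
time: 20.02
tool_pos: [625.4, 157.9, 217.4]
tcp_rot: [179.9, 90.0, 11.7]
ft_force: [0.0, 0.2, -0.0]
finger_gap: 0.2
```

Call:
{"name": "drive_tool", "arguments": {
  "moves": [0.1,0,0,0,0,0,0.1,0,0,0,0,0,0.1,0,0,0,0,0,0,0,0,0,0,0]
}}

```text
time: 20.35
tool_pos: [625.2, 157.9, 213.9]
tcp_rot: [0.1, 90.0, -168.1]
ft_force: [-0.3, -0.4, -0.4]
finger_gap: 0.0
```

Call:
{"name": "drive_tool", "arguments": {
  "moves": [0.1,0,0,0,0,0,0.1,0,0,0,0,0,0,0,0,0,0,0]
}}

```text
time: 20.6
tool_pos: [625.4, 157.9, 212.7]
tcp_rot: [175.3, 90.0, 7.1]
ft_force: [-0.8, 0.6, 1.1]
finger_gap: 0.3
```

Call:
{"name": "drive_tool", "arguments": {
  "moves": [0.1,0,0,0,0,0,0,0,0,0,0,0]
}}

```text
time: 20.77
tool_pos: [625.6, 157.9, 212.6]
tcp_rot: [177.8, 89.9, 9.6]
ft_force: [-3.2, -0.8, 6.9]
finger_gap: 0.4
```

Call:
{"name": "drive_tool", "arguments": {
  "moves": [0.1,0,0,0,0,0,0,0,0,0,0,0]
}}

```text
time: 20.93
tool_pos: [625.7, 158.0, 212.5]
tcp_rot: [175.5, 89.9, 7.3]
ft_force: [-4.5, -1.6, 11.5]
finger_gap: -0.1
```

Call:
{"name": "drive_tool", "arguments": {
  "moves": [0.1,0,0,0,0,0,0,0,0,0,0,0]
}}

```text
time: 21.1
tool_pos: [626.0, 158.0, 212.5]
tcp_rot: [176.3, 89.8, 8.1]
ft_force: [-7.9, -1.7, 15.1]
finger_gap: -0.0
```

Call:
{"name": "drive_tool", "arguments": {
  "moves": [-0.3,0,0,0,0,0,-0.5,0,0,0,0,0,-1.5,0,0,0,0,0,-1.5,0,0,0,0,0,-2,0,0,0,0,0,-2,0,0,0,0,0,-1,1,2,0,0,0,-1,2,2,0,0,0,0,3,2,0,0,0,0,3,1,0,0,0,0,3,1,0,0,0,0,3,0,0,0,0,0,3,0,0,0,0,0,3,0,0,0,0,0,2,0,0,0,0,0,0,0,0,0,0]
}}

```text
time: 22.43
tool_pos: [594.2, -87.7, 306.6]
tcp_rot: [45.0, 89.9, -123.4]
ft_force: [0.2, -1.0, -0.1]
finger_gap: -0.1
```

```bash
python3 - <<'E'
from h import *
np.set_printoptions(precision=2,suppress=True,linewidth=200)
for nm,n in(('top',6),('scene',3)):
    C=[snapshot(nm) for _ in range(n)]
    s=dict(C[0]); s['z_map']=np.median(np.stack([a['z_map'] for a in C]),0);s['image']=np.mean([a['image'] for a in C],0).astype(np.uint8);pickle.dump(s,open(nm+'9.pkl','wb'))
for tag in('topavg','top7','top9'):
    W,c,uv=cloud(load(tag),148,120,170,146); o=c[:,0]-c[:,2]
    n=(o>45)&(W[:,2]<232); print(tag,'nose',n.sum(),'min x',np.sort(W[n][:,0])[:5])
W,c,uv=cloud(load('scene9'),335,190,365,225); k=(c[:,2]>c[:,0]+20)&(W[:,2]>200); T=W[k]
print(np.polyfit(T[:,0]-643,T[:,2],1),np.polyval(np.polyfit(T[:,0],T[:,1],1),[657.7,663.5]))
crop('top9',146,112,188,156,13,'c22'); cv2.imwrite('pics/scene9.png',load('scene9')['image'][:,:,::-1]); 
q=sensors.sense(); print(q['tool_pos'],q['time'],q['ft_force'])
E
```

```text
topavg nose 27 min x [640.54 640.66 640.84 640.89 640.97]
top7 nose 23 min x [640.6  640.77 643.31 643.76 643.82]
top9 nose 22 min x [640.57 640.87 643.5  643.67 643.87]
[  0.02 211.6 ] [163.79 164.98]
[594.13 -82.74 307.44] 22.8833 [0.52 0.23 0.16]
```

View pics/c22.png

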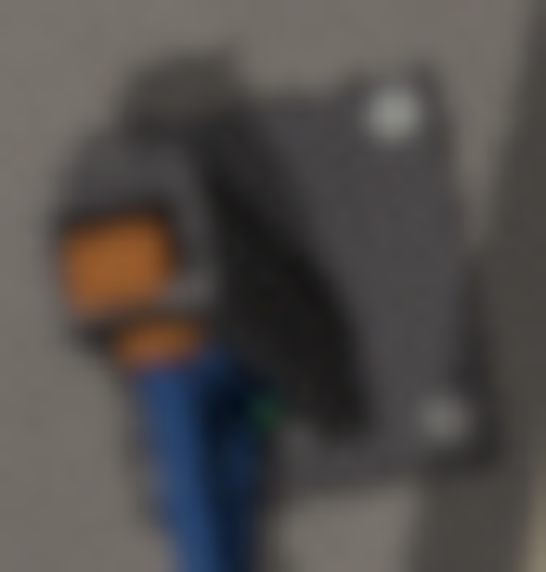

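View pics/scene9.png

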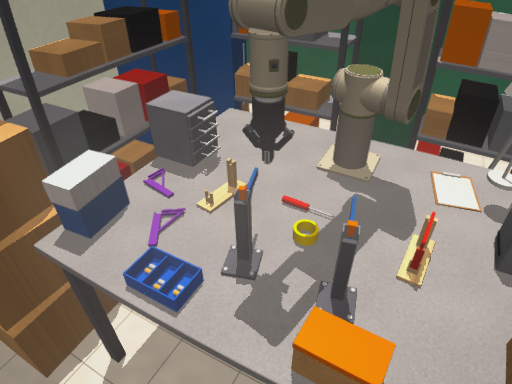

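The empty upright now carries the blue arm (scene ≈(352,212)), with the orange latch nose out over its lip (top crop ≈(158,345)). The holder is empty, and the tape roll, screwdriver and red arm have not moved. Handing in.

```bash
python3 -c "
from h import *
print(r.hand_in()); print(sensors.sense()['time'])"
```

```text
the job is handed in; nothing more can be done
None
the job is handed in; nothing more can be done
```

The blue arm is hung in the top two slots of the empty upright, down on its seat with the latch out over it. I handed it in at about 23 s of the 58 s; the hand-in gives no verdict.

- **Hooking:** From the depth images I put the strip about 2.5 mm above nominal. The claws passed in on the first try, and the rear face met the strip at about the expected depth. There I pushed a few millimetres too far before backing off; the wrist force peaked at about 31 N.
- **Seating:** Lowering took only 2–4 N before a snap and a hard stop. I then pressed near the rear with closed fingertips, up to about 15 N, and the top did not sink further: it stayed at 212.5 mm.
- **Last checks:**
  - **Latch:** its nose looks as far out as at the start.
  - **Arm:** it is centred within about 0.3 mm and droops about 0.02 rad.
  - **Other things:** the red arm, tape roll and screwdriver look unmoved, and the gripper touches nothing.
- **Uncertain:** I could not see the green pin's travel directly, because the arm hides most of it. I infer it from the seated height. The scene camera put the arm's top at the rear at about 211.6 mm, roughly 1 mm below the 212.5 mm felt with the fingers; that is within calibration.

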